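Push a tie rod's clevis pin home and lock it with its R-clip

ROBOT

A 7-joint arm with a two-finger parallel gripper is mounted at the origin on the work surface. World frame = base frame: x ahead of the robot, y to its left, z up, the work surface at z = 0. Lengths are in m, angles in rad, forces in N, time in s.
With the tool pointing down it reaches from about 0.4 to 0.85 m from the base axis. Payload 4.5 kg.
Tool frame: the origin (TCP) lies on the centre line of the jaws, within the pads' length; the fingertips stand 17 mm ahead of it and the grasp point (between the pads) lies 2 mm behind it; x points along the fingers, y is the direction in which the jaws open and shut, and the axes are right-handed (so a half turn about x gives the same grasp; the last joint's range is limited). The gripper opens to 88 mm and grips with 3 to 60 N. Pads are 18 mm wide; open, the fingers measure 123 mm over their backs; the gripper's body (75 mm by 187 mm) begins 45 mm behind the grasp point.
Start: joints at [-1.292, 0.689, -0.195, 1.565, 0.157, 0.902, -0.215], TCP at [0.151, 0.606, 0.256] pointing down, gripper open.
Joint ranges: [-3.01, 3.01], [-0.46, 2.08], [-1.47, 1.51], [0.13, 2.56], [-1, 4.14], [0.04, 2.09], [-2.66, 2.66]. Speed limits (rad/s): [2.57, 2.57, 3.14, 3.14, 3.14, 3.14, 3.14].

INTERFACE

Orientations are given as [roll, pitch, yaw] about the fixed x, y, z axes, in that order (R = Rz(yaw) Ry(pitch) Rx(roll)).
In Python, from cell import state, get_image, camera_info, env gives the robot as it stands. The module is installed in compiled form; this text tells all that it offers.
- The arm moves only by the shell command python3 -m jog 'ROWS' [FORCE]. ROWS is JSON, a list that holds one entry, the list of rows, each a list of 7 numbers: the shift along the tool's x, y, z in units of 50 mm (1.0 is 50 mm), then the turn, a rotation vector about the tool's x, y, z in degrees, then the opening in per cent of the stroke, from 0 (shut) to 100 (fully open). In form: [[[x, y, z, wx, wy, wz, jaw], ...]]. A call has 1 to 10 rows; each row is the pose to reach, as a shift and turn from the pose commanded when the call began, along the tool's axes at that moment; what a row does not reach only later rows make up. A row lasts 1/10 s, in which the tool goes at most 50 mm and 8.59 degrees, less where a joint would pass 70% of its speed; a pose out of reach is approached as far as the arm can. A call with a gripper value outside its range is refused whole. The fingers move at their own pace and stop on an object; FORCE is the grip in N (left out, the last holds). Time passes only in rows, so rows that repeat a pose let the fingers close. It gives the time, the measured TCP pose, the force and the opening at its end, in the units of the state.
- state(): the state, without advancing time (a new reading comes with each control period).
- get_image(name): name is "scene" or "top" or "wrist"; returns the picture (384x512x3 uint8, red, green, blue); there is no depth.
- camera_info(name): a dict with "mtx" (3x3 intrinsics, pixels), "rvec" (rotation vector, rad) and "tvec" (3), from world to camera coordinates, as OpenCV has them; the wrist camera has in their place "mount" (4x4, takes a point from camera to tool coordinates, whose origin is the TCP and whose axes are the tool frame's). Camera axes: x right, y down, z forward; pixel columns grow to the right and rows downward; lengths in m; the calibration is good to about 2 mm. A picture is of the moment at which its call begins: read the wrist's pose just before it. camera_info takes no time and is no camera call.
- env.job_done(): hands the job in, once; it reports no verdict.
The state is a dict: "clock": time; "joint_pos": joint angles; "qvel": joint speeds; "effort": joint torques, N m; "eef_pos": TCP position; "eef_rot": TCP orientation; "contact_force": force on the tool from outside, world axes, zero at the start; "ft_torque": the same for the moment, N m; "opening": finger opening in m.
Only numpy, scipy, OpenCV 4.12 (cv2) and the standard library are available. Lean on these libraries where they do the work, as an engineer would, in place of code of your own. Each camera call takes 0.05 s, during which the arm holds its last target.

TASK

The clevis pin at the foot of the tilt stage's tie rod has worked part-way out: push it by its round head until the head is seated against the fork. Then take the large steel R-clip from the clip rail (leave the small brass-coloured one hanging), feel from above with its straight leg for the pin's cross-hole, which may have turned to either side, and press the clip down until its bent leg has ridden over the shaft and snapped round it, then let go. Work gently: never force a leg that is not in the hole or keep pressing once the clip is home, and leave everything else on the bench where it is.

Things in the scene. Friction and masses are not known exactly. Their poses are not given: they have to be found in the camera images.
- bore (a point): Fixed point on the axis of the steel clevis pin (20 mm thick), where the centre of its cross-hole lies once the pin is home; 60 mm above the bench, 48 mm above the stage's black base plate. x runs level along the pin from head to free end (roughly away from the robot), z up. The pin's free end then stands 12.8 mm beyond this point. The cross-hole, 7.2 mm wide, sharp-edged, runs right across the pin.
- shaft_top (a point): Fixed point on top of the shaft, 10 mm above bore, same axes. HOW THE PIN IS TURNED IS NOT MEASURED: the hole's upper mouth leans up to 0.8 rad either way from this point, so up to 7.2 mm along y over the round top. The pin turns stiffly in its bore (friction about 0.025 N m): a leg tip a few mm inside the hole drags it upright with some 3 N sideways; a light touch from above hardly turns it.
- fork (a point): Fixed: middle of the aluminium fork that carries the pin, on the pin's axis, 29 mm before bore. Two ears 10 mm thick, 32 mm wide, rounded tops 16 mm above the axis; the far ear with its washer ends 5.5 mm before bore, the near ear's outer face lies 50 mm before bore. The tie rod leaves between the ears towards +y, rising 20 degrees; nothing else there is higher within 200 mm.
- head_home (a point): Fixed point: where the centre of the flat outer face of the pin's head lies when the pin is home, 58 mm before bore. Same axes: push the head along +x. The head is a steel disc 32 mm in diameter, 8 mm thick, on the pin's axis. More than 45 N from the hand on the pin counts as hammering.
- pin (a joint): The clevis pin's slide along its axis, in m: 0 is home (head seated on the near ear), negative is backed out towards the head side, so the head's face is that much before head_home. Starts 14 to 28 mm out, the cross-hole hidden in the far ear. Friction about 3 N.
- clip_coil (a point): Centre of the coil of the large steel R-clip, the one to use: double coil 24 mm across, 10 mm thick along its x; wire 5 mm; about 42 g. It hangs by the coil, legs down (z up), in the slot between the rails, coil centre 12 mm above the rails' top. Pinch the coil across its 10 mm (fingers closing along x), finger tips just above the rails. Straight leg at y = -9.5 mm, bent leg on +y.
- clip_seat (a point): Point on the straight leg's axis that lies on the pin's axis when the clip is seated: (0, -9.5, -44) mm from the coil's centre. The sprung bent leg bulges round this point to fit the 20 mm shaft. The coil's underside is 32 mm above it. More than 40 N between clip and pin counts as forcing.
- clip_tip (a point): Tip of the clip's straight leg, 29 mm below clip_seat and 73 mm below the coil's centre: a cut end, 5 mm thick, flat but for a 0.7 mm chamfer.
- clip_flare (a point): Lower end of the clip's sprung bent leg, flared outwards: 12.7 mm beside the straight leg's axis and 20 mm below clip_seat, so 9 mm above the straight leg's tip. The flare meets the shaft when clip_seat is some 22 mm above the pin's axis; from there the push rises to about 4 to 12 N while the leg rides over, then falls away as it snaps round the shaft.
- spare_coil (a point): Centre of the coil of a small brass-coloured clip (coil 17 mm in outside diameter, 12 mm thick) hanging on the same rails: it does not fit, leave it hanging. Which of the two hangs at which end of the rails varies.
- rack: The fixed blue stand with two black rails, each 12 mm wide, with a 6.6 mm slot between them for the clips' legs; foot 90 x 170 mm, rails' top 80 mm above the bench; origin at the centre of its underside, rails and slot along its y. The clips hang 30 to 40 mm either side of its middle.
- clamp: Bystander: black C-clamp with a steel screw, lying, 100 x 180 mm, 22 mm high; origin at its centre on the bench.
- driver_a: Bystander: screwdriver with an orange handle, lying on the bench.
- wrench: Bystander: steel wrench lying flat on the bench.
- spacer: Bystander: black plastic bush standing upright, 38 mm in diameter, 45 mm high.
- flange: Bystander: blank steel flange, 70 mm in diameter, 13 mm high.
- nut_tray: Bystander: red tray of nuts, 100 x 75 x 30 mm.

How it is judged:
On the way, in this order (a step that is already met when the one before it is completed fails the run):
1. the pin is pushed home: its head within 1.5 mm of the fork (value of joint pin above -0.0015 m), for 0.2 s.
2. the clip's straight leg has entered the cross-hole from above, by 6 mm or more (z of clip_tip in the frame of bore between -0.035 and 0.004 m and x of clip_tip in the frame of bore between -0.0045 and 0.0045 m and y of clip_tip in the frame of bore between -0.006 and 0.006 m).
3. the clip is down with its bent leg round the shaft (distance between clip_seat and bore below 0.004 m and angle between the x axis of clip_coil and the x axis of bore, either way round below 0.25 rad), for 0.2 s.
At the end, for the whole second after the job is handed in: The pin is home (within 2 mm of its stop). The large clip, released and at rest, stands with its coil on top and its bent leg round the shaft: seat point within 4 mm of the pin's axis point, clip square across the shaft (0.25 rad), leaning under 0.6 rad. The small clip still hangs (all of step 3 and value of joint pin above -0.002 m and angle between clip_coil's own z axis and vertical below 0.6 rad and linear speed of clip below 0.01 m/s and height (world z) of spare_coil above 0.08 m); the robot touches nothing.
It fails at once if the clip is forced: more than 40 N between clip and pin (contact force between clip and pin above 40 N).
It fails at once if the pin is hammered or wrenched: more than 45 N from the hand on it (contact force between the arm and pin above 45 N).
It fails at once if the small clip is taken off the rail or knocked about (distance of spare_coil from where it was at the start of the episode above 0.015 m).
It fails at once if a bystander is shifted by more than 15 mm (distance of any of clamp, driver_a, wrench, spacer, flange, nut_tray from where it was at the start of the episode above 0.015 m).
It also fails if it takes over 72 s, if anything falls off the work surface, if the arm or the gripper's body presses on something with over 40 N, if the wrist force passes 120 N, or if a joint passes its speed limit or range.

## Working session

There is one attempt and no reset: what is moved stays moved. The work goes in short steps, Python scripts to look and compute and a shell command to move; the robot and the scene stay as the last step left them, time stands still between calls to the robot, and variables do not carry over. Pictures are saved under pics/ and viewed, and the job is handed in when it is done.

```bash
mkdir -p pics; ls
python3 - <<'E'
from cell import state,get_image,camera_info
import cv2,numpy as np
s=state(); print(s)
for n in("scene","top","wrist"):
    im=get_image(n); cv2.imwrite(f"pics/{n}0.png",cv2.resize(im[:,:,::-1],(800,600),interpolation=cv2.INTER_CUBIC)); np.save(f"pics/{n}0.npy",im)
    print(n,camera_info(n))
E
```

```text
pics
{'clock': 0.0, 'joint_pos': array([-1.29219366,  0.68998596, -0.19449204,  1.56638098,  0.15731493,
        0.90251452, -0.21509424]), 'qvel': array([ 0.00066751,  0.00122323,  0.00177661, -0.00195662,  0.0003972 ,
        0.00065933, -0.00106105]), 'effort': array([-4.16705143e-04, -5.27571774e+01, -1.26671176e+00, -1.53433245e+01,
       -5.26117883e-02,  6.54565782e-03,  1.73357021e-04]), 'eef_pos': array([0.15138944, 0.60574196, 0.25489839]), 'eef_rot': array([-1.48271654,  1.56889972, -1.72743216]), 'contact_force': array([0.60096916, 0.12304208, 0.28480403]), 'ft_torque': array([-0.04585353, -0.01006483,  0.01079283]), 'opening': 0.08815586564692049}
scene {'mtx': array([[394.12175707,   0.        , 252.66500055],
       [  0.        , 394.12175707, 188.7864457 ],
       [  0.        ,   0.        ,   1.        ]]), 'rvec': array([ 1.59815185,  1.92781702, -0.85168147]), 'tvec': array([ 0.18862847, -0.2872906 ,  1.53446016])}
top {'mtx': array([[375.60003861,   0.        , 253.98103925],
       [  0.        , 375.60003861, 190.94110449],
       [  0.        ,   0.        ,   1.        ]]), 'rvec': array([ 2.13155928, -2.13539086,  0.16365095]), 'tvec': array([-0.07375798,  0.53605191,  1.12835094])}
wrist {'mtx': array([[283.07123768,   0.        , 258.0634868 ],
       [  0.        , 283.07123768, 190.20206041],
       [  0.        ,   0.        ,   1.        ]]), 'mount': array([[-2.81151836e-05, -2.75181981e-01,  9.61392155e-01,
        -1.27592320e-01],
       [ 9.99999997e-01, -8.10800520e-05,  6.03646921e-06,
         1.43098984e-03],
       [ 7.62885984e-05,  9.61392152e-01,  2.75181983e-01,
        -7.11237321e-02],
       [ 0.00000000e+00,  0.00000000e+00,  0.00000000e+00,
         1.00000000e+00]])}
```

View pics/top0.png

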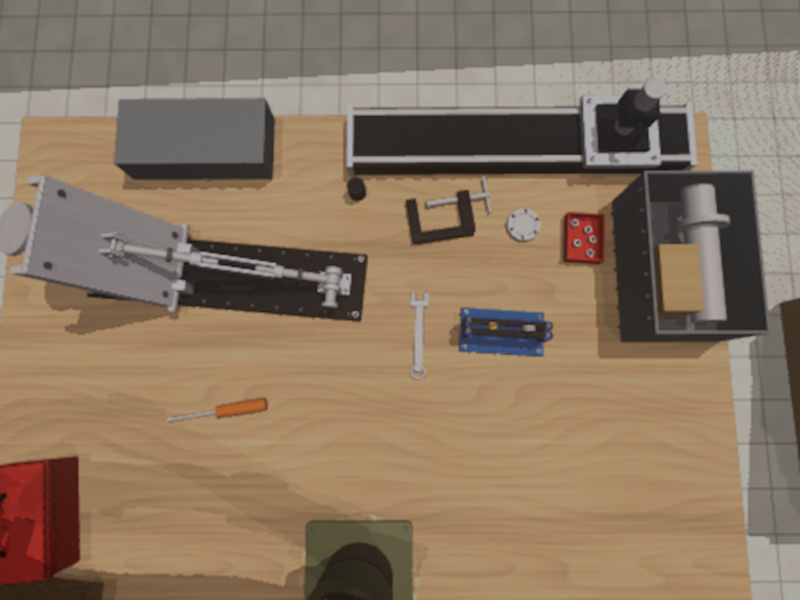

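View pics/scene0.png

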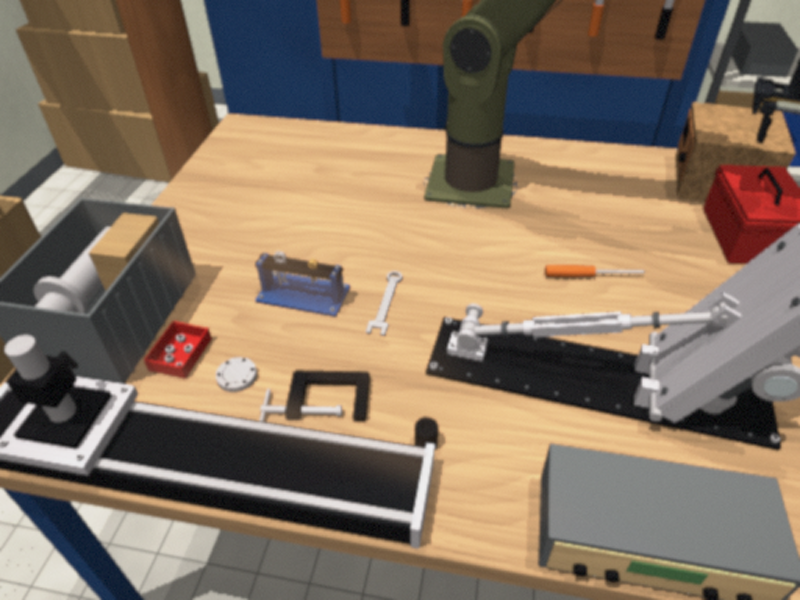

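View pics/wrist0.png

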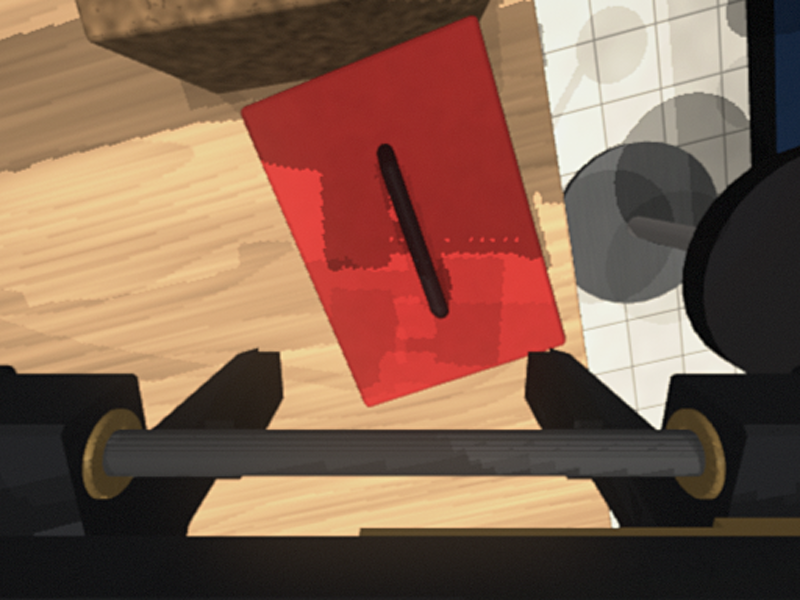

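```bash
cat > h.py <<'E'
from cell import state,get_image,camera_info
import cv2,numpy as np
from scipy.spatial.transform import Rotation as R
def cam(n,s=None):
    c=camera_info(n)
    if n!="wrist":
        Rm=cv2.Rodrigues(c["rvec"])[0]; return c["mtx"],Rm.T,-Rm.T@c["tvec"]
    s=s or state(); T=R.from_euler("xyz",s["eef_rot"]).as_matrix(); M=c["mount"]
    return c["mtx"],T@M[:3,:3],T@M[:3,3]+s["eef_pos"]
def onz(n,px,z,C=None):
    K,A,o=C or cam(n); d=A@np.linalg.solve(K,[px[0],px[1],1]); return o+d*(z-o[2])/d[2]
def proj(n,P,C=None):
    K,A,o=C or cam(n); p=K@(A.T@(np.asarray(P)-o)); return p[:2]/p[2]
def tri(obs):
    A=np.zeros((3,3));b=np.zeros(3)
    for C,px in obs:
        K,Rm,o=C; d=Rm@np.linalg.solve(K,[px[0],px[1],1]); d/=np.linalg.norm(d); Q=np.eye(3)-np.outer(d,d); A+=Q;b+=Q@o
    return np.linalg.solve(A,b)
def crop(im,x0,y0,w,h,f,name):
    c=cv2.resize(im[y0:y0+h,x0:x0+w,::-1],None,fx=f,fy=f,interpolation=cv2.INTER_CUBIC); cv2.imwrite("pics/"+name,c)
E
python3 - <<'E'
from h import *
a=np.load("pics/top0.npy");b=np.load("pics/scene0.npy")
crop(a,190,140,60,70,8,"t_fork.png");crop(a,285,190,75,45,10,"t_rack.png")
crop(b,265,185,75,60,10,"s_fork.png");crop(b,155,150,75,60,10,"s_rack.png")
for p,z in(((333,285),.06),((493,325),.09),((530,328),.09),((503,330),.08)): print(onz("top",np.array(p)*.64,z))
E
```

```text
[0.56018686 0.05126322 0.06      ]
[ 0.47655562 -0.25757948  0.09      ]
[ 0.47068955 -0.32746624  0.09      ]
[ 0.46806131 -0.27797673  0.08      ]
```

View pics/t_fork.png

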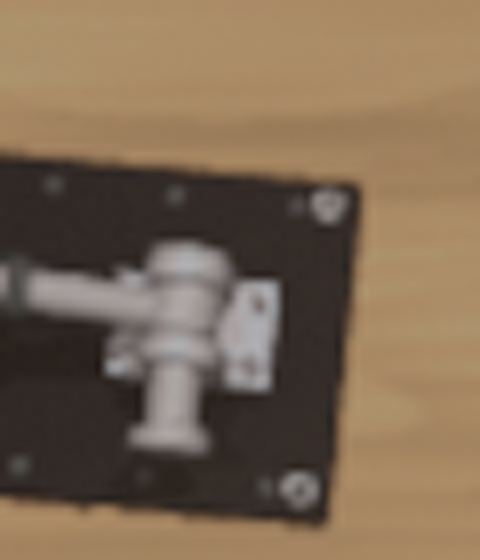

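View pics/t_rack.png

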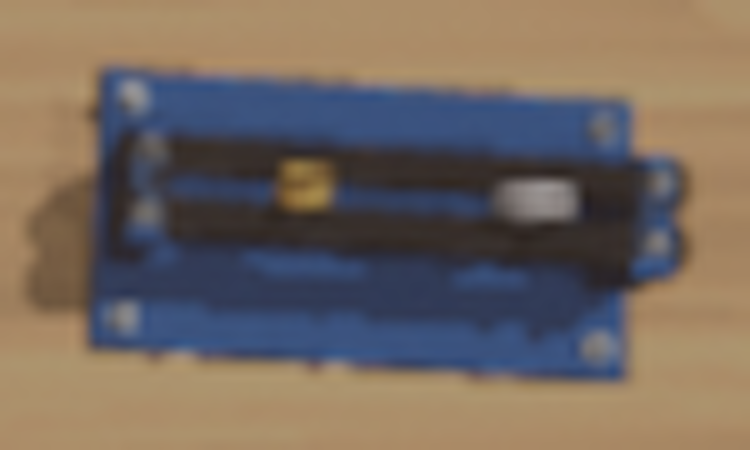

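View pics/s_fork.png

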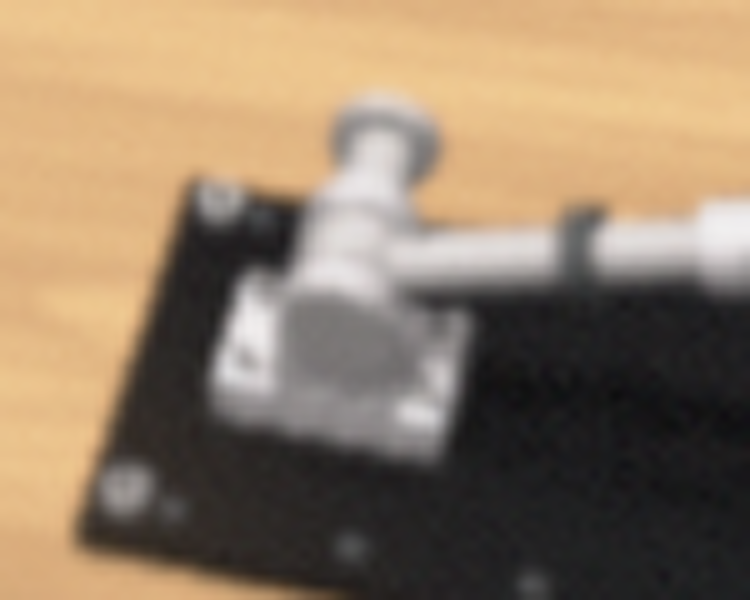

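View pics/s_rack.png

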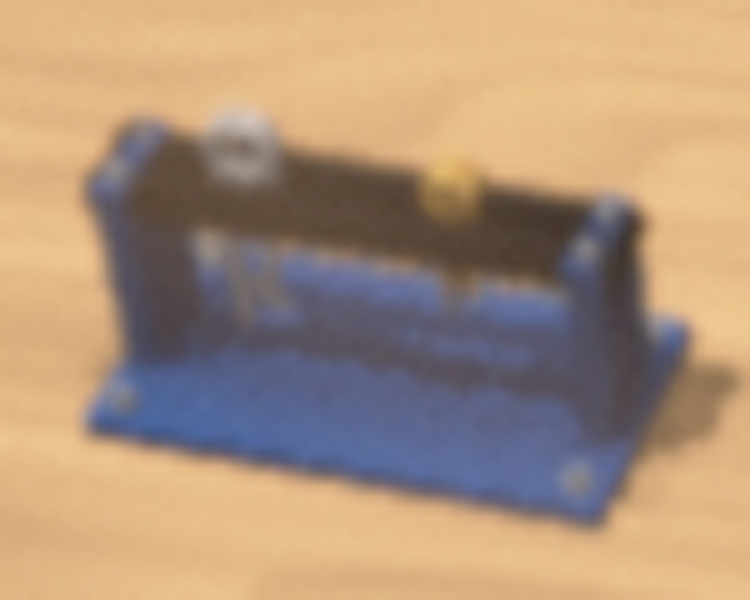

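```bash
cat >> h.py <<'E'
def rot(yaw,sgn=1):
    # tool x down, tool y along sgn*(cos yaw, sin yaw)
    y=sgn*np.array([np.cos(yaw),np.sin(yaw),0]); x=np.array([0,0,-1.]); return np.c_[x,y,np.cross(x,y)]
def plan(pos,Rt,s=None):
    s=s or state(); T=R.from_euler("xyz",s["eef_rot"]).as_matrix()
    d=T.T@(np.asarray(pos)-s["eef_pos"])/.05; w=R.from_matrix(T.T@Rt).as_rotvec(degrees=True)
    print("shift",np.round(d,3),"rot",np.round(w,2),"|rot|",round(float(np.linalg.norm(w)),1))
E
python3 - <<'E'
from h import *
s=state(); print(np.round(R.from_euler("xyz",s["eef_rot"]).as_matrix(),3))
K=np.array
# top crops
f=lambda p,o,k:K(o)+(K(p)+.5)/k-.5
for p in((0,155),(360,185),(325,522),(0,492)): print("plate",onz("top",f(p,(190,140),8),.012))
for p in((105,70),(630,105),(625,375),(92,345)): print("rackfoot",onz("top",f(p,(285,190),10),.008))
print("spare",onz("top",f((306,185),(285,190),10),.095),"coil",onz("top",f((537,200),(285,190),10),.1))
print("rails",[onz("top",f(p,(285,190),10),.08) for p in((150,190),(640,205))])
print("farear top",onz("top",f((190,245),(190,140),8),.07),"head face",onz("top",f((170,448),(190,140),8),.06))
print("head tri", tri([(cam("top"),f((170,436),(190,140),8)),(cam("scene"),f((383,140),(265,185),10))]))
print("coil tri", tri([(cam("top"),f((537,200),(285,190),10)),(cam("scene"),f((240,145),(155,150),10))]))
for sg in(1,-1): print(sg); plan([.53,.05,.25],rot(-.084,sg))
E
```

```text
[[-0.     0.242  0.97 ]
 [-0.001  0.97  -0.242]
 [-1.    -0.001  0.   ]]
plate [0.64695203 0.13493702 0.012     ]
plate [ 0.63398071 -0.01157911  0.012     ]
plate [0.49639919 0.00137132 0.012     ]
plate [0.50874045 0.13127596 0.012     ]
rackfoot [ 0.52309862 -0.20593731  0.008     ]
rackfoot [ 0.51140584 -0.37325197  0.008     ]
rackfoot [ 0.42539169 -0.36814406  0.008     ]
rackfoot [ 0.43514342 -0.20018422  0.008     ]
spare [ 0.47582838 -0.25570318  0.095     ] coil [ 0.47067751 -0.32253086  0.1       ]
rails [array([ 0.4761623 , -0.21136206,  0.08      ]), array([ 0.47135124, -0.3575278 ,  0.08      ])]
farear top [0.59652971 0.05010678 0.07      ] head face [0.51911294 0.0576804  0.06      ]
head tri [0.5235919  0.05681777 0.06172632]
coil tri [ 0.47173609 -0.32469742  0.09115533]
1
shift [ 0.115 -8.953 10.041] rot [8.079e+01 6.000e-02 6.000e-02] |rot| 80.8
-1
shift [ 0.115 -8.953 10.041] rot [-9.921e+01 -6.000e-02  6.000e-02] |rot| 99.2
```

```bash
python3 - <<'E'
from h import *
plan([.545,.03,.22],rot(-.095,1))
E
python3 -m jog '[[[0,-0.6,0.6,5,0,0,100],[0,-1.2,1.3,11,0,0,100],[0,-1.8,2.0,16,0,0,100],[0,-2.4,2.7,22,0,0,100],[0,-3,3.3,28,0,0,100],[0,-3.6,4,34,0,0,100],[0,-4.2,4.7,40,0,0,100],[0,-4.8,5.4,46,0,0,100],[0,-5.4,6.1,52,0,0,100],[0,-6,6.8,58,0,0,50]]]'
python3 - <<'E'
from h import *
plan([.545,.03,.22],rot(-.095,1))
E
```

```text
shift [ 0.716 -9.267 10.429] rot [8.142e+01 6.000e-02 6.000e-02] |rot| 81.4
clock: 1.15
eef_pos: [0.4093, 0.2314, 0.2557]
eef_rot: [2.8, 1.571, 1.539]
contact_force: [2.0, -0.5, 0.6]
opening: 0.0821
shift [0.714 1.356 4.663] rot [ 2.319e+01 -1.000e-02 -0.000e+00] |rot| 23.2
```

```bash
python3 -m jog '[[[0.1,0.2,0.7,4,0,0,0],[0.2,0.4,1.4,8,0,0,0],[0.3,0.6,2.1,12,0,0,0],[0.4,0.8,2.8,16,0,0,0],[0.6,1.1,3.6,19,0,0,0],[0.7,1.36,4.4,23.2,0,0,0],[0.714,1.356,4.663,23.2,0,0,0],[0.714,1.356,4.663,23.2,0,0,0],[0.714,1.356,4.663,23.2,0,0,0]]]'
python3 - <<'E'
from h import *
plan([.545,.03,.22],rot(-.095,1))
s=state();im=get_image("wrist");np.save("pics/w1.npy",im);np.save("pics/w1s.npy",s,allow_pickle=True)
crop(im,0,0,512,384,1.56,"w1.png")
E
```

```text
clock: 2.05
eef_pos: [0.5442, 0.0335, 0.2199]
eef_rot: [-2.277, 1.569, 2.346]
contact_force: [-0.2, 0.3, 0.0]
opening: 0.0102
shift [-0.003  0.023  0.069] rot [ 0.32 -0.07  0.08] |rot| 0.3
```

View pics/w1.png

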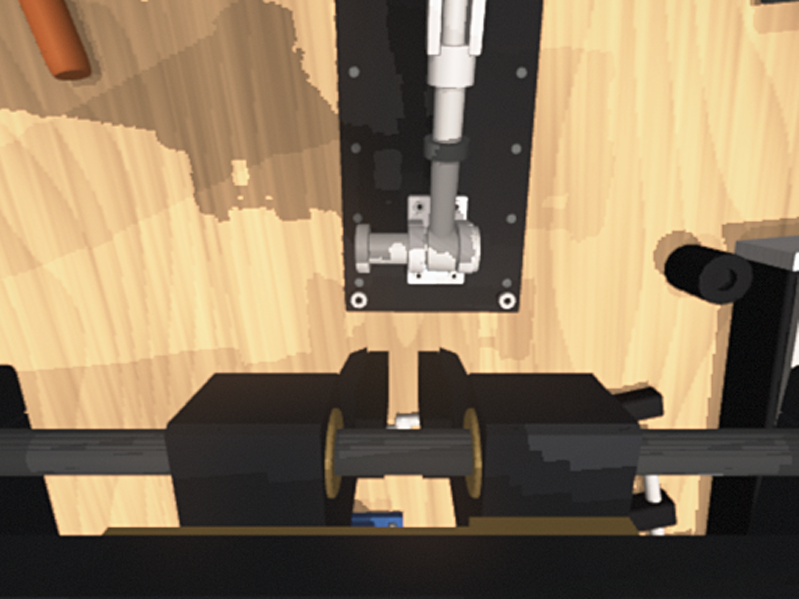

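Run:
```python
from h import *
im=np.load("pics/w1.npy")
crop(im,215,118,125,85,6.4,"w1c.png")
```

```text
(no output)
```

View pics/w1c.png

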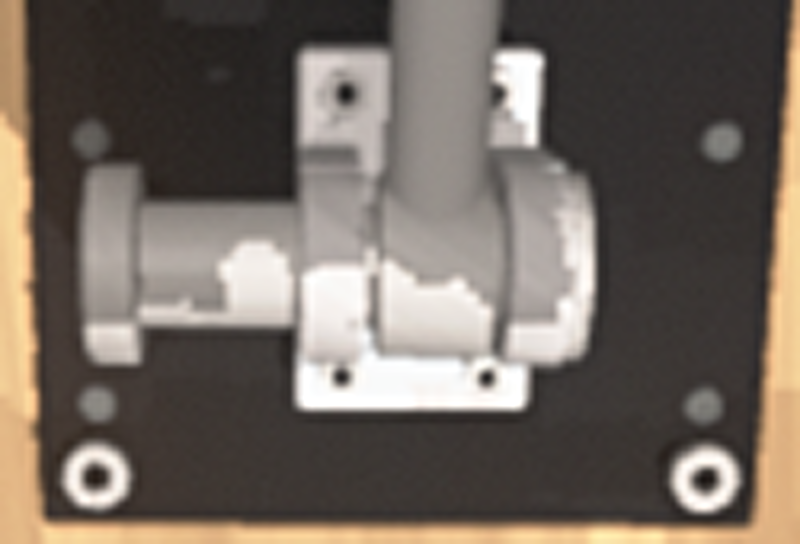

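Run:
```python
from h import *
s=np.load("pics/w1s.npy",allow_pickle=True).item(); C=cam("wrist",s)
f=lambda p:np.array((215,118))+(np.array(p)+.5)/6.4-.5
P=lambda p,z:np.round(onz("wrist",f(p),z,C),4)
print("axis near",P((220,264),.06),"head",P((110,264),.06),"far end?",P((550,264),.06))
print("head face top",P((82,264),.076),"head inner",P((142,262),.076))
print("near ear outer",P((300,262),.076),"washer end",P((595,262),.074))
print("plate bolts",P((97,478),.012),P((705,480),.012),P((97,404),.012),P((90,140),.012),P((722,142),.012),P((705,405),.012))
```

```text
axis near [0.5366 0.0579 0.06  ] head [0.5191 0.0594 0.06  ] far end? [0.5892 0.0532 0.06  ]
head face top [0.5166 0.0624 0.076 ] head inner [0.5257 0.0619 0.076 ]
near ear outer [0.5495 0.0597 0.076 ] washer end [0.5942 0.0554 0.074 ]
plate bolts [0.5065 0.0106 0.012 ] [ 6.234e-01 -2.000e-04  1.200e-02] [0.5083 0.0253 0.012 ] [0.5128 0.0749 0.012 ] [0.6281 0.0642 0.012 ] [0.6238 0.0147 0.012 ]
```

Run:
```python
from h import *
plan([.470,.064,.22],rot(-.092,1));plan([.470,.064,.066],rot(-.092,1))
```

```text
shift [ 0.003 -1.529 -0.463] rot [ 0.22 -0.09  0.07] |rot| 0.2
shift [ 3.083 -1.525 -0.458] rot [ 0.22 -0.09  0.07] |rot| 0.2
```

```bash
python3 -m jog '[[[0,-0.6,-0.2,0,0,0,0],[0.1,-1.2,-0.4,0,0,0,0],[0.5,-1.52,-0.46,0.2,0,0,0],[1,-1.52,-0.46,0.2,0,0,0],[1.6,-1.52,-0.46,0.2,0,0,0],[2.2,-1.52,-0.46,0.2,0,0,0],[2.7,-1.52,-0.46,0.2,0,0,0],[3,-1.52,-0.46,0.2,0,0,0],[3.083,-1.525,-0.458,0.2,-0.1,0.1,0],[3.083,-1.525,-0.458,0.2,-0.1,0.1,0]]]' 5
python3 - <<'E'
from h import *
plan([.490,.062,.066],rot(-.092,1))
im=get_image("wrist");crop(im,120,80,280,200,2.8,"w2.png")
im=get_image("scene");crop(im,235,140,120,100,6,"s2.png")
E
```

```text
clock: 3.1
eef_pos: [0.4705, 0.0632, 0.0659]
eef_rot: [0.553, 1.569, -1.11]
contact_force: [0.3, -0.2, 0.4]
opening: 0.0004
shift [-0.002  0.39  -0.011] rot [-0.02  0.06 -0.04] |rot| 0.1
```

View pics/w2.png

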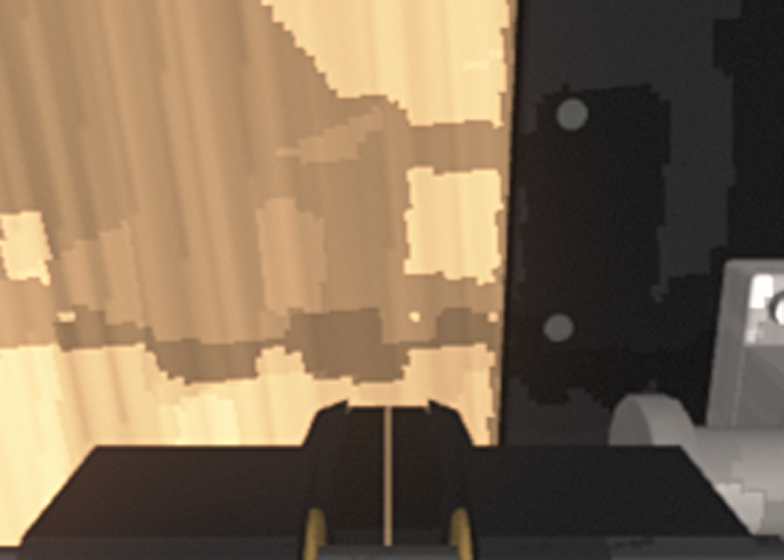

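View pics/s2.png

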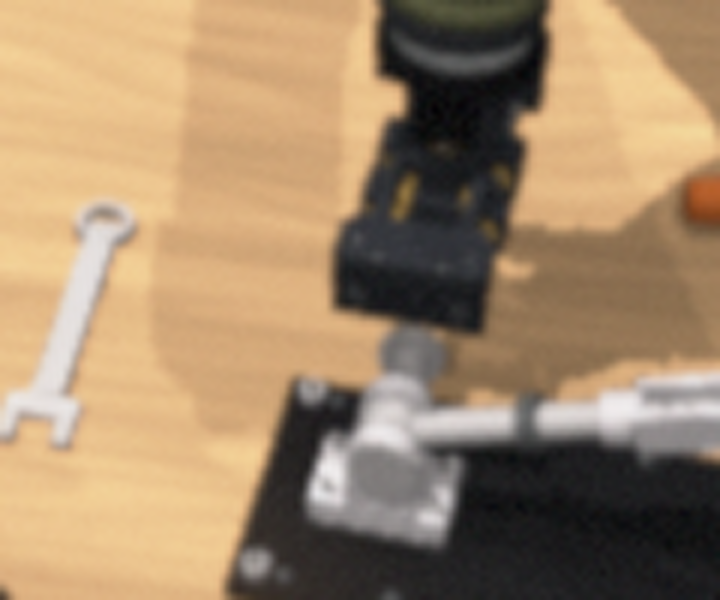

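```bash
python3 -m jog '[[[0,0.1,0,0,0,0,0],[0,0.2,0,0,0,0,0],[0,0.3,0,0,0,0,0],[0,0.4,0,0,0,0,0],[0,0.44,0,0,0,0,0],[0,0.48,0,0,0,0,0],[0,0.52,0,0,0,0,0]]]'
python3 -m jog '[[[0,0.04,0,0,0,0,0],[0,0.08,0,0,0,0,0],[0,0.12,0,0,0,0,0],[0,0.16,0,0,0,0,0]]]'
python3 -m jog '[[[0,0.04,0,0,0,0,0],[0,0.08,0,0,0,0,0],[0,0.12,0,0,0,0,0],[0,0.16,0,0,0,0,0]]]'
python3 - <<'E'
from h import *
im=get_image("wrist");crop(im,120,80,280,200,2.8,"w3.png")
E
```

```text
clock: 3.9
eef_pos: [0.497, 0.0593, 0.0658]
eef_rot: [0.646, 1.569, -1.02]
contact_force: [0.7, 0.5, 0.4]
opening: 0.0003
clock: 4.3
eef_pos: [0.5039, 0.0588, 0.0658]
eef_rot: [-0.421, 1.569, -2.086]
contact_force: [-2.8, 0.1, 1.0]
opening: 0.0005
clock: 4.7
eef_pos: [0.513, 0.0579, 0.0658]
eef_rot: [0.639, 1.569, -1.027]
contact_force: [-3.3, 1.2, -1.0]
opening: 0.0006
```

View pics/w3.png

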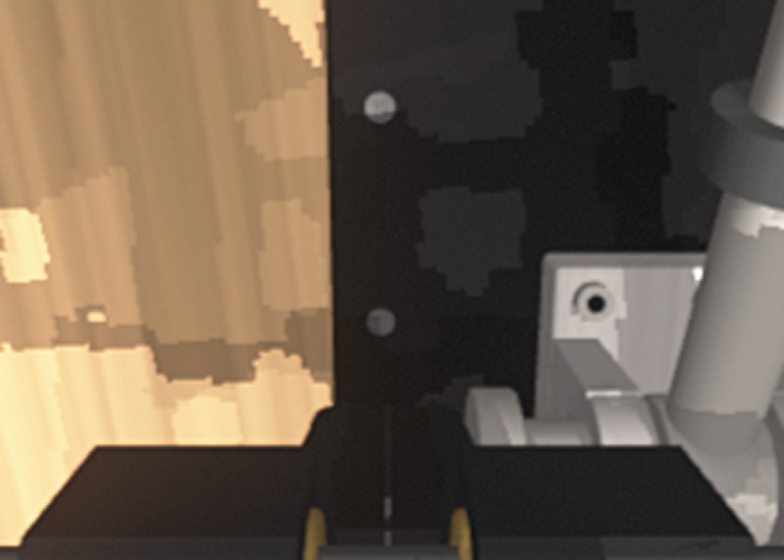

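```bash
python3 -m jog '[[[0,0.04,0,0,0,0,0],[0,0.08,0,0,0,0,0],[0,0.12,0,0,0,0,0],[0,0.16,0,0,0,0,0]]]'
python3 -m jog '[[[0,0.02,0,0,0,0,0],[0,0.04,0,0,0,0,0]]]'
python3 -m jog '[[[0,0.02,0,0,0,0,0],[0,0.04,0,0,0,0,0]]]'
```

```text
clock: 5.15
eef_pos: [0.5211, 0.0571, 0.0659]
eef_rot: [0.723, 1.569, -0.943]
contact_force: [-2.9, 0.1, -1.3]
opening: 0.0004
clock: 5.35
eef_pos: [0.523, 0.0569, 0.0659]
eef_rot: [0.736, 1.568, -0.929]
contact_force: [-3.6, 0.4, -0.8]
opening: 0.0
clock: 5.55
eef_pos: [0.525, 0.0568, 0.0659]
eef_rot: [0.754, 1.568, -0.912]
contact_force: [-3.1, 0.6, -0.7]
opening: 0.0006
```

```bash
python3 -m jog '[[[0,0.02,0,0,0,0,0],[0,0.02,0,0,0,0,0]]]'
python3 -m jog '[[[0,0.02,0,0,0,0,0],[0,0.02,0,0,0,0,0]]]'
python3 -m jog '[[[0,0.01,0,0,0,0,0],[0,0.02,0,0,0,0,0]]]'
python3 - <<'E'
from h import *
im=get_image("wrist");crop(im,120,80,280,200,2.8,"w4.png")
E
```

```text
clock: 5.75
eef_pos: [0.5257, 0.0567, 0.0659]
eef_rot: [0.532, 1.569, -1.134]
contact_force: [-3.2, 0.5, -1.7]
opening: 0.0007
clock: 5.95
eef_pos: [0.5257, 0.0567, 0.0659]
eef_rot: [-0.417, 1.569, -2.082]
contact_force: [-5.4, 1.5, 0.7]
opening: 0.0003
clock: 6.15
eef_pos: [0.5258, 0.0567, 0.0658]
eef_rot: [-0.932, 1.567, -2.597]
contact_force: [-7.4, 2.3, 2.4]
opening: 0.0002
```

View pics/w4.png

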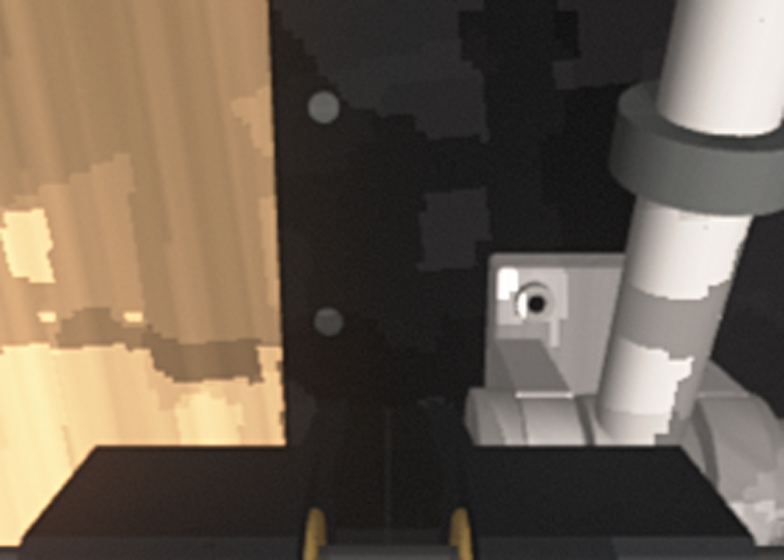

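```bash
python3 -m jog '[[[0,-0.1,0,0,0,0,0],[0,-0.3,0,0,0,0,0],[-0.5,-0.4,0,0,0,0,0],[-1,-0.4,0,0,0,0,0],[-1.6,-0.2,0.1,0,0,0,0],[-2.1,0.4,0.3,0,0,0,0],[-2.1,1,0.4,0,0,0,0],[-2.1,1.5,0.4,0,0,0,0],[-2.1,1.5,0.4,0,0,0,0],[-2.1,1.5,0.4,0,0,0,0]]]'
python3 - <<'E'
from h import *
s=state();print(s["eef_pos"]);im=get_image("wrist");np.save("pics/w5.npy",im);np.save("pics/w5s.npy",s,allow_pickle=True)
crop(im,0,0,512,384,1.56,"w5.png")
C=cam("wrist",s); b=np.array([.5995,.0521,.06]);print(proj("wrist",b,C))
E
```

```text
clock: 7.2
eef_pos: [0.6003, 0.0296, 0.171]
eef_rot: [0.887, 1.568, -0.778]
contact_force: [-0.4, -0.7, 0.1]
opening: 0.0002
[0.60026596 0.02962552 0.17098037]
[254.58552898 169.47839885]
```

View pics/w5.png

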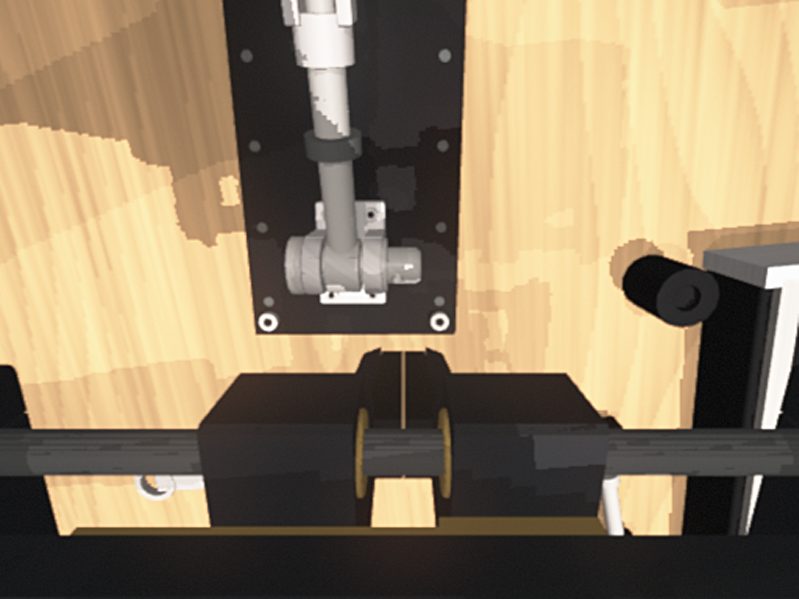

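Run:
```python
from h import *
im=np.load("pics/w5.npy")
crop(im,175,130,110,80,7,"w5c.png")
```

```text
(no output)
```

View pics/w5c.png

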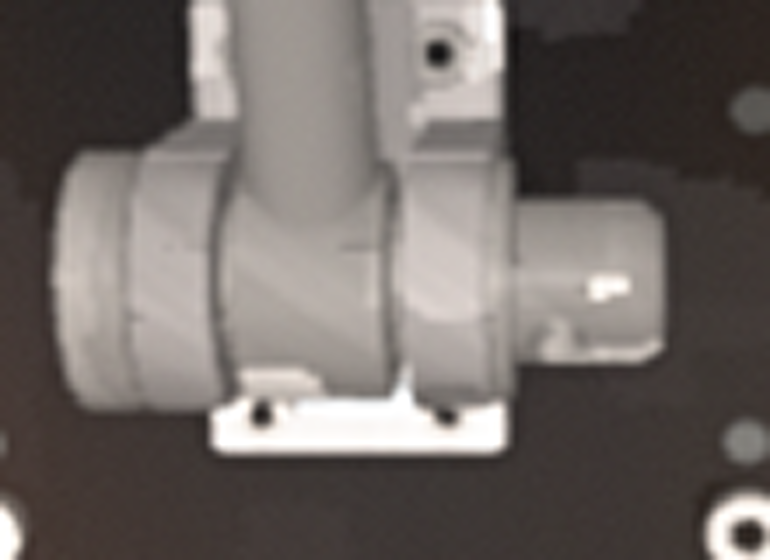

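Run:
```python
from h import *
im=np.load("pics/w5.npy")
c=im[152:190,240:278].astype(float)
c=np.clip((c-60)/(200-60),0,1)**.8*255
cv2.imwrite("pics/w5d.png",cv2.resize(c[:,:,::-1].astype(np.uint8),None,fx=15,fy=15,interpolation=cv2.INTER_CUBIC))
```

```text
(no output)
```

View pics/w5d.png

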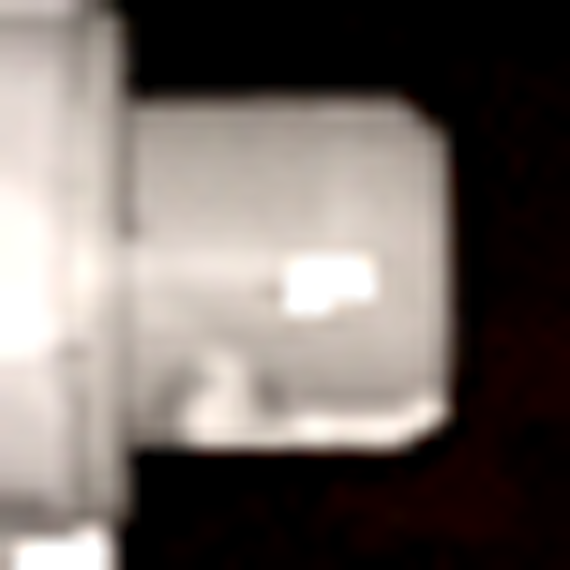

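Run:
```python
from h import *
plan([.472,-.31,.2],rot(-.06,1)); print(state()["joint_pos"])
```

```text
shift [-0.573 -1.896  7.008] rot [-1.97  0.1  -0.03] |rot| 2.0
[-0.18498582  0.76693594  0.10131329  1.73089048 -0.11337474  0.6492096
 -0.11591642]
```

```bash
python3 -m jog '[[[-0.5,-0.1,0.4,0,0,0,30],[-0.57,-0.3,1.1,0,0,0,50],[-0.57,-0.5,1.8,0,0,0,50],[-0.57,-0.7,2.6,0,0,0,50],[-0.57,-0.9,3.4,0,0,0,50],[-0.57,-1.1,4.2,-1,0,0,50],[-0.57,-1.4,5,-1,0,0,50],[-0.57,-1.6,5.8,-2,0,0,50],[-0.57,-1.8,6.6,-2,0,0,50],[-0.573,-1.896,7.008,-2,0,0,50]]]'
python3 -m jog '[[[0,0,0,0,0,0,50],[0,0,0,0,0,0,50]]]'
python3 - <<'E'
from h import *
s=state();im=get_image("wrist");np.save("pics/w6.npy",im);np.save("pics/w6s.npy",s,allow_pickle=True)
crop(im,0,0,512,384,1.56,"w6.png")
E
```

```text
clock: 8.25
eef_pos: [0.4696, -0.3134, 0.2002]
eef_rot: [-0.063, 1.567, -1.698]
contact_force: [-0.5, -0.4, 0.7]
opening: 0.0445
clock: 8.45
eef_pos: [0.4726, -0.3087, 0.2]
eef_rot: [1.353, 1.57, -0.277]
contact_force: [-1.0, 0.8, -0.5]
opening: 0.0442
```

View pics/w6.png

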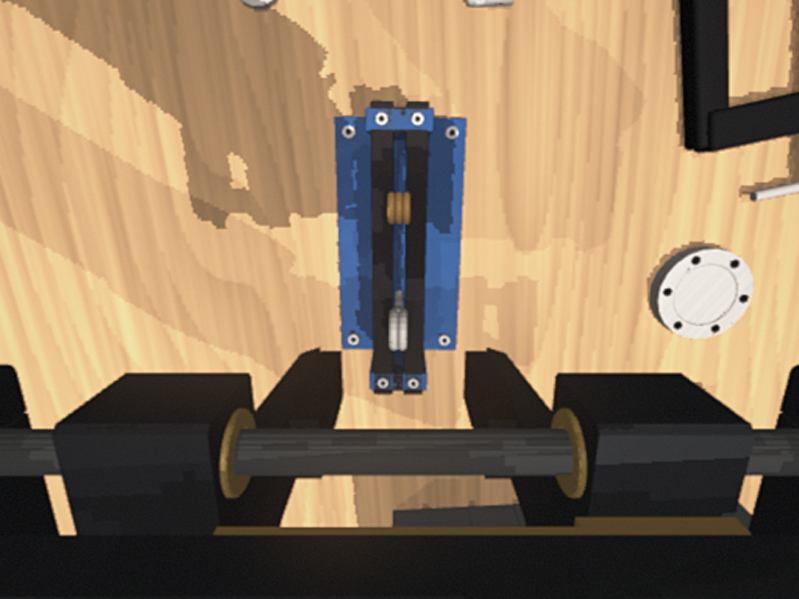

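Run:
```python
from h import *
im=np.load("pics/w6.npy");s=np.load("pics/w6s.npy",allow_pickle=True).item();C=cam("wrist",s)
crop(im,210,60,95,195,4,"w6a.png");crop(im,230,175,50,60,10,"w6b.png")
```

```text
(no output)
```

View pics/w6b.png

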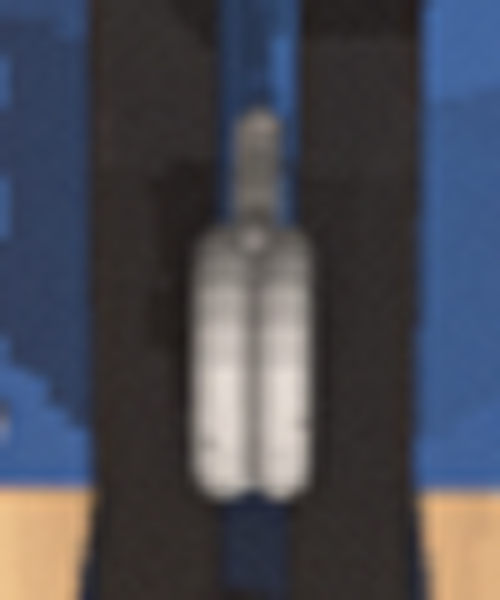

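View pics/w6a.png

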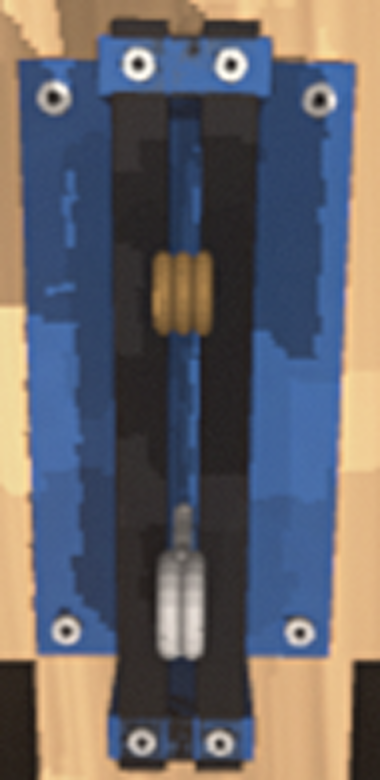

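Run:
```python
from h import *
s=np.load("pics/w6s.npy",allow_pickle=True).item();C=cam("wrist",s)
f=lambda p,o,k:np.array(o)+(np.array(p)+.5)/k-.5
g=lambda p:f(p,(230,175),10); h=lambda p:f(p,(210,60),4)
r=lambda v:np.round(v,4)
inv=lambda P:np.round((proj("wrist",P,C)-np.array((230,175))+.5)*10-.5,0)
c=onz("wrist",g((253,360)),.095,C);print("coil",r(c))
# coil ends rows: 228..500 approx
c=np.array([c[0],-.3235,.092])
for y0 in(-.323,-.325,-.327):
  c[1]=y0;print(y0,"top+12",inv(c+[0,.012,0]),"-12",inv(c+[0,-.012,0]),"tip if +9.5",inv(c+[0,.0095,-.073]),"tip if -9.5",inv(c+[0,-.0095,-.073]),"flare if straight -",inv(c+[0,.0032,-.064]),"flare if +",inv(c+[0,-.0032,-.064]),"seat bulge",inv(c+[0,.0055,-.044]))
print("slot",r(onz("wrist",h((187,110)),.08,C)),r(onz("wrist",h((180,700)),.08,C)))
for a,b in(((118,100),(118,700)),((253,100),(247,700))): print("rail edges",r(onz("wrist",h(a),.08,C)),r(onz("wrist",h(b),.08,C)))
for p in((53,97),(319,100),(300,632),(66,630)): print("foot bolts",r(onz("wrist",h(p),.008,C)))
print("spare",r(onz("wrist",h((183,293)),.095,C)), "top bolts",[r(onz("wrist",h(p),.085,C)) for p in((138,64),(231,64),(142,741),(219,743))])
```

```text
coil [ 0.4691 -0.3214  0.095 ]
-0.323 top+12 [246. 237.] -12 [263. 491.] tip if +9.5 [255.  61.] tip if -9.5 [266. 222.] flare if straight - [258. 137.] flare if + [262. 192.] seat bulge [255. 167.]
-0.325 top+12 [247. 258.] -12 [264. 512.] tip if +9.5 [256.  78.] tip if -9.5 [267. 239.] flare if straight - [259. 154.] flare if + [263. 210.] seat bulge [256. 186.]
-0.327 top+12 [249. 280.] -12 [266. 533.] tip if +9.5 [257.  95.] tip if -9.5 [268. 256.] flare if straight - [260. 171.] flare if + [264. 227.] seat bulge [258. 204.]
slot [ 0.4766 -0.2191  0.08  ] [ 0.4668 -0.3511  0.08  ]
rail edges [ 0.4626 -0.2163  0.08  ] [ 0.4521 -0.3502  0.08  ]
rail edges [ 0.4902 -0.218   0.08  ] [ 0.4828 -0.3521  0.08  ]
foot bolts [ 0.4413 -0.2087  0.008 ]
foot bolts [ 0.5117 -0.2136  0.008 ]
foot bolts [ 0.5016 -0.3643  0.008 ]
foot bolts [ 0.4311 -0.3594  0.008 ]
spare [ 0.4737 -0.2549  0.095 ] top bolts [array([ 0.4674, -0.2102,  0.085 ]), array([ 0.4859, -0.2113,  0.085 ]), array([ 0.4574, -0.3588,  0.085 ]), array([ 0.4755, -0.3604,  0.085 ])]
```

Run:
```python
from h import *
plan([.469,-.3225,.115],rot(-.068,1)); print(state()["joint_pos"])
```

```text
shift [ 1.7   -0.071  0.297] rot [ 0.6  -0.01 -0.08] |rot| 0.6
[ 0.48714905  0.68171177  0.01397768  1.8149736  -0.01588423  0.64377141
  0.45313998]
```

```bash
python3 -m jog '[[[0.4,-0.03,0.15,0.6,0,0,40],[0.8,-0.071,0.297,0.6,0,0,40],[1.2,-0.071,0.297,0.6,0,0,40],[1.5,-0.071,0.297,0.6,0,0,40],[1.7,-0.071,0.297,0.6,0,0,40],[1.7,-0.071,0.297,0.6,0,0,40]]]'
python3 - <<'E'
from h import *
s=state();plan([.469,-.3225,.100],rot(-.068,1),s)
im=get_image("wrist");crop(im,180,160,150,110,5,"w7.png")
im=get_image("scene");crop(im,145,130,110,90,6,"s7.png")
E
```

```text
clock: 9.1
eef_pos: [0.4688, -0.3227, 0.1141]
eef_rot: [-2.49, 1.57, 2.155]
contact_force: [0.3, -0.1, -0.0]
opening: 0.0355
shift [ 0.282  0.003 -0.003] rot [ 0.03 -0.02  0.02] |rot| 0.0
```

View pics/w7.png

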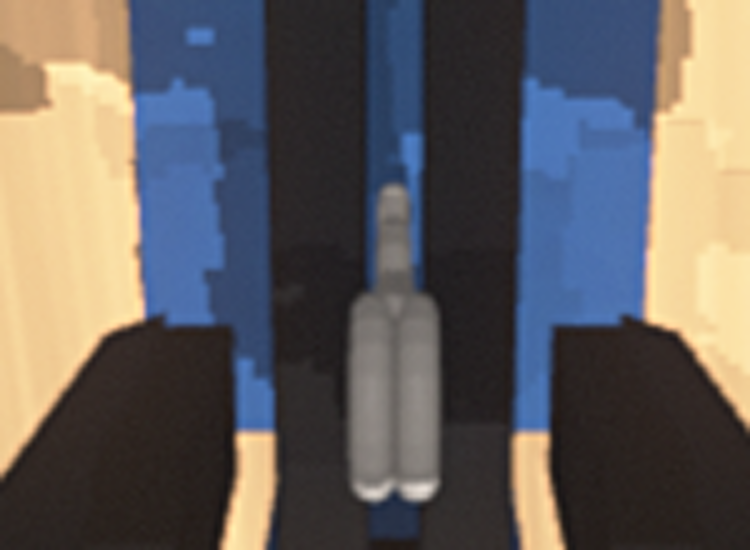

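View pics/s7.png

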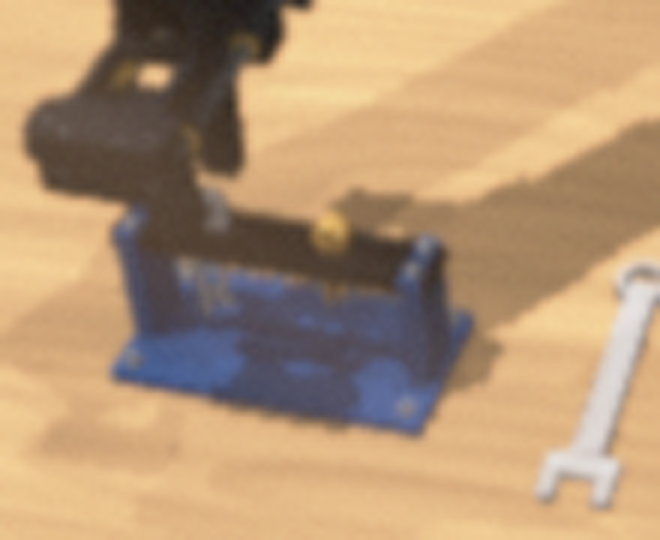

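Run:
```python
from h import *
C=cam("wrist")
inv=lambda P:np.round((proj("wrist",P,C)-np.array((180,160))+.5)*5-.5,0)
t=np.linspace(0,2*np.pi,60)
for y0 in(-.3205,-.3225,-.3245):
  rows=[inv([.469,y0+.012*np.cos(a),.092+.012*np.sin(a)])[1] for a in t]; print(y0,min(rows),max(rows), inv([.469,y0+.003,.092-.064]))
```

```text
-0.3205 261.0 470.0 [387. 178.]
-0.3225 277.0 486.0 [387. 190.]
-0.3245 293.0 501.0 [388. 202.]
```

```bash
python3 -m jog '[[[0.1,0.01,0.03,0,0,0,40],[0.2,0.01,0.03,0,0,0,40],[0.29,0.01,0.03,0,0,0,40],[0.29,0.01,0.03,0,0,0,40]]]'
python3 -m jog '[[[0,0,0,0,0,0,20],[0,0,0,0,0,0,5],[0,0,0,0,0,0,0],[0,0,0,0,0,0,0],[0,0,0,0,0,0,0],[0,0,0,0,0,0,0],[0,0,0,0,0,0,0]]]' 40
python3 - <<'E'
from h import *
s=state();print(s["eef_pos"],s["opening"])
im=get_image("wrist");crop(im,180,160,150,110,5,"w8.png")
E
```

```text
clock: 9.6
eef_pos: [0.4688, -0.3263, 0.1001]
eef_rot: [0.567, 1.569, -1.075]
contact_force: [-1.1, -0.1, -0.1]
opening: 0.0353
clock: 10.3
eef_pos: [0.4693, -0.3266, 0.1008]
eef_rot: [0.817, 1.568, -0.825]
contact_force: [-0.4, 0.3, 1.0]
opening: 0.0092
[ 0.46925081 -0.32657722  0.10083709] 0.009160703876364256
```

View pics/w8.png

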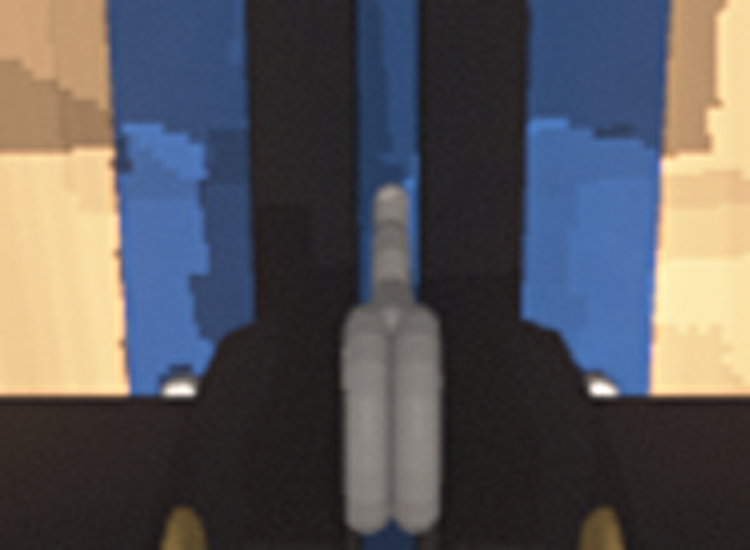

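```bash
cat >> h.py <<'E'
def wproj(p):  # tool-frame point -> wrist pixel
    c=camera_info("wrist");M=c["mount"];q=c["mtx"]@(M[:3,:3].T@(np.asarray(p,float)-M[:3,3]));return q[:2]/q[2]
E
python3 - <<'E'
from h import *
t=np.linspace(0,2*np.pi,90)
for cx in(.006,.009,.011):
 for cz in(-.002,0,.002):
  q=np.array([wproj([cx+.012*np.sin(a),0,cz+.012*np.cos(a)]) for a in t]); r=(q-np.array((180,160))+.5)*5-.5
  print(cx,cz,np.round([r[:,1].min(),r[:,1].max()]),"col",np.round(r[:,0].mean()),"flare",np.round((wproj([cx+.064,0,cz-.0032])-np.array((180,160))+.5)*5))
E
```

```text
0.006 -0.002 [332. 568.] col 393.0 flare [393. 222.]
0.006 0 [350. 585.] col 393.0 flare [393. 235.]
0.006 0.002 [367. 602.] col 393.0 flare [393. 248.]
0.009 -0.002 [321. 552.] col 393.0 flare [393. 216.]
0.009 0 [338. 568.] col 393.0 flare [393. 228.]
0.009 0.002 [355. 585.] col 393.0 flare [393. 241.]
0.011 -0.002 [314. 541.] col 393.0 flare [393. 211.]
0.011 0 [331. 558.] col 393.0 flare [393. 224.]
0.011 0.002 [348. 575.] col 393.0 flare [393. 236.]
```

```bash
python3 -m jog '[[[-0.06,0,0,0,0,0,0],[-0.2,0,0,0,0,0,0],[-0.4,0,0,0,0,0,0],[-0.7,0,0,0,0,0,0],[-1,0,0,0,0,0,0],[-1.4,0,0,0,0,0,0],[-1.8,0,0,0,0,0,0],[-2.1,0,0,0,0,0,0],[-2.4,0,0,0,0,0,0],[-2.4,0,0,0,0,0,0]]]'
python3 - <<'E'
from h import *
s=state();plan([.5996,.052,.22],rot(-.092,1),s)
im=get_image("wrist");crop(im,180,160,150,110,5,"w9.png")
im=get_image("scene");crop(im,145,110,110,110,6,"s9.png")
E
```

```text
clock: 11.35
eef_pos: [0.47, -0.3271, 0.2233]
eef_rot: [0.989, 1.564, -0.652]
contact_force: [0.0, -0.7, -0.7]
opening: 0.0096
shift [ 0.048  2.051 -7.745] rot [ 1.23  0.22 -0.35] |rot| 1.3
```

View pics/w9.png

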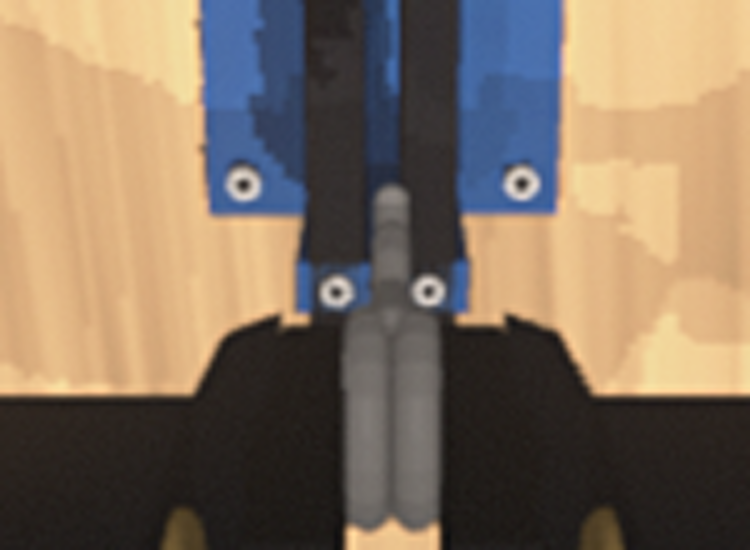

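View pics/s9.png

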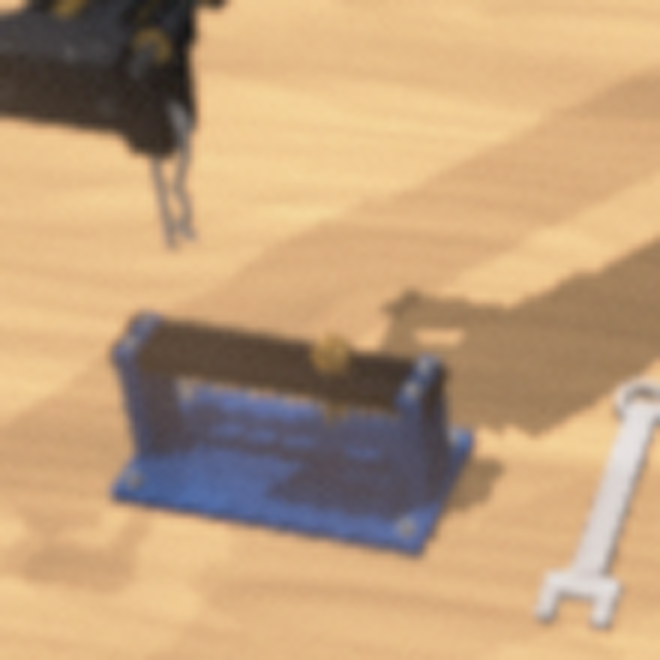

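```bash
python3 -m jog '[[[0,0.1,-0.3,0,0,0,0],[0,0.3,-0.9,0,0,0,0],[0,0.5,-1.6,0,0,0,0],[0,0.7,-2.4,0,0,0,0],[0,0.9,-3.2,0.3,0.1,-0.1,0],[0,1.1,-4,0.6,0.1,-0.2,0],[0,1.3,-4.8,0.9,0.1,-0.2,0],[0,1.5,-5.6,1.2,0.2,-0.3,0],[0,1.7,-6.3,1.2,0.2,-0.3,0],[0,1.85,-6.9,1.2,0.2,-0.3,0]]]'
python3 - <<'E'
from h import *
s=state();plan([.5996,.053,.185],rot(-.092,1),s)
E
```

```text
clock: 12.45
eef_pos: [0.5852, 0.0158, 0.2192]
eef_rot: [-2.083, 1.565, 2.541]
contact_force: [0.9, 0.3, -0.8]
opening: 0.0095
shift [ 0.686  0.225 -0.765] rot [ 0.23 -0.17  0.31] |rot| 0.4
```

```bash
python3 -m jog '[[[0,0.1,-0.3,0,0,0,0],[0.1,0.2,-0.6,0.2,-0.2,0.3,0],[0.3,0.225,-0.765,0.2,-0.2,0.3,0],[0.5,0.225,-0.765,0.2,-0.2,0.3,0],[0.686,0.225,-0.765,0.2,-0.2,0.3,0],[0.686,0.225,-0.765,0.2,-0.2,0.3,0],[0.686,0.225,-0.765,0.2,-0.2,0.3,0]]]'
python3 - <<'E'
from h import *
s=state();plan([.5996,.053,.167],rot(-.092,1),s)
im=get_image("wrist");np.save("pics/w10.npy",im);np.save("pics/w10s.npy",s,allow_pickle=True);crop(im,180,140,150,110,5,"w10.png")
im=get_image("scene");np.save("pics/s10.npy",im);crop(im,255,130,100,110,6,"s10.png")
E
```

```text
clock: 13.15
eef_pos: [0.5997, 0.0471, 0.1857]
eef_rot: [0.323, 1.568, -1.344]
contact_force: [0.5, -0.3, -0.1]
opening: 0.0094
shift [ 0.373 -0.013 -0.119] rot [-0.27  0.15 -0.05] |rot| 0.3
```

View pics/w10.png

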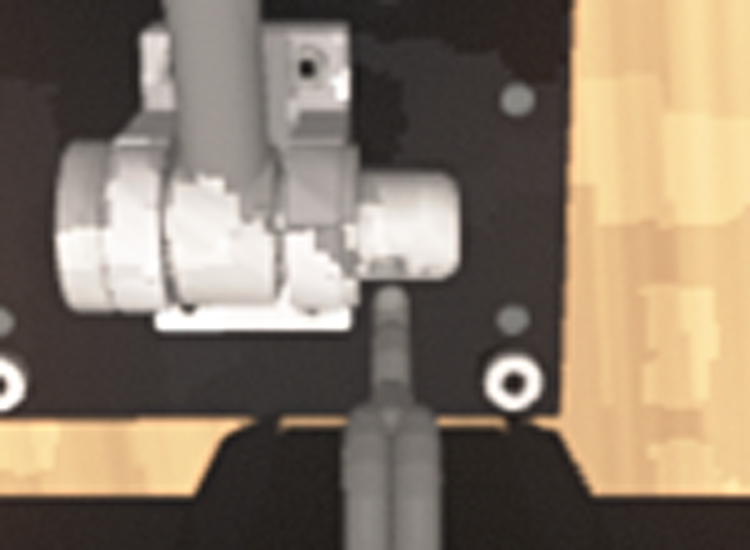

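View pics/s10.png

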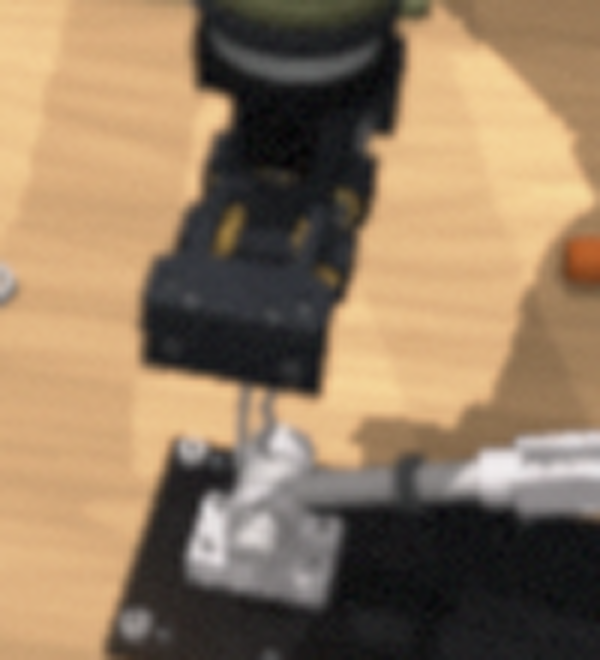

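Run:
```python
from h import *
im=np.load("pics/w10.npy")
c=im[168:210,238:282].astype(float);c=np.clip((c-30)/(230-30),0,1)**.8*255
cv2.imwrite("pics/w10d.png",cv2.resize(c[:,:,::-1].astype(np.uint8),None,fx=14,fy=14,interpolation=cv2.INTER_CUBIC))
```

```text
(no output)
```

View pics/w10d.png

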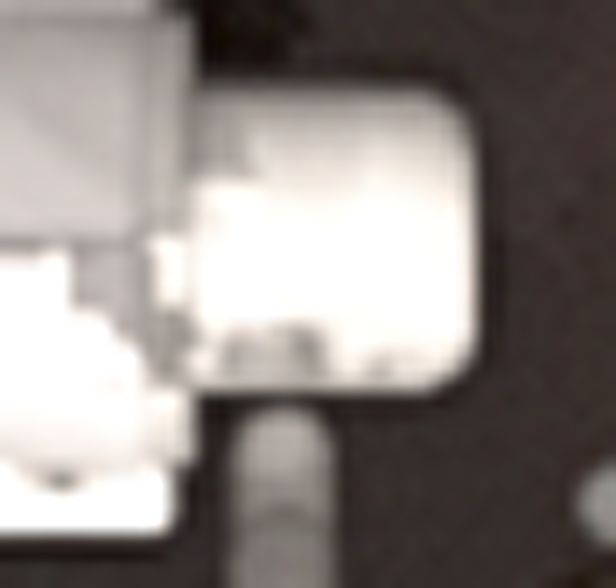

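```bash
python3 - <<'E'
from h import *
plan([.5992,.0526,.165],rot(-.092,1))
E
python3 -m jog '[[[0.1,-0.01,-0.06,0,0,0,0],[0.2,-0.02,-0.11,-0.2,0.1,0,0],[0.4,-0.02,-0.11,-0.2,0.1,0,0],[0.4,-0.02,-0.11,-0.2,0.1,0,0],[0.4,-0.02,-0.11,-0.2,0.1,0,0]]]'
python3 - <<'E'
from h import *
s=state();print(s["eef_pos"]);plan([.5992,.0526,.155],rot(-.092,1),s)
im=get_image("wrist");np.save("pics/w11.npy",im);np.save("pics/w11s.npy",s,allow_pickle=True)
c=im[150:220,230:290].astype(float);c=np.clip((c-20)/(230-20),0,1)**.7*255
cv2.imwrite("pics/w11.png",cv2.resize(c[:,:,::-1].astype(np.uint8),None,fx=8,fy=8,interpolation=cv2.INTER_CUBIC))
im=get_image("scene");crop(im,285,185,40,50,12,"s11.png")
E
```

```text
shift [ 0.427 -0.031 -0.097] rot [-0.23  0.11 -0.13] |rot| 0.3
clock: 13.75
eef_pos: [0.5992, 0.054, 0.1655]
eef_rot: [1.054, 1.57, -0.608]
contact_force: [-0.1, 0.7, -1.6]
opening: 0.0098
[0.59923973 0.05397387 0.16545006]
shift [0.209 0.002 0.027] rot [ 0.05  0.02 -0.04] |rot| 0.1
```

View pics/w11.png

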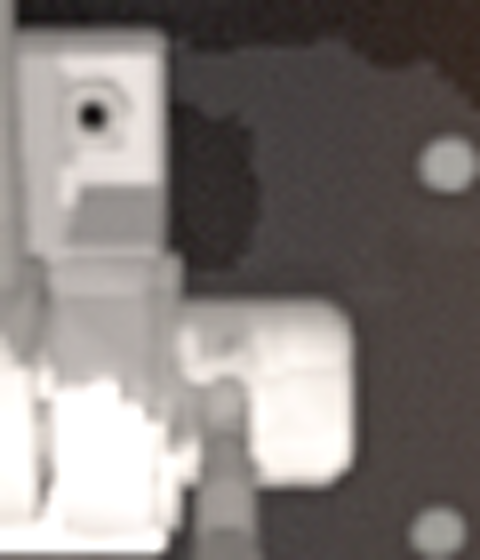

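View pics/s11.png

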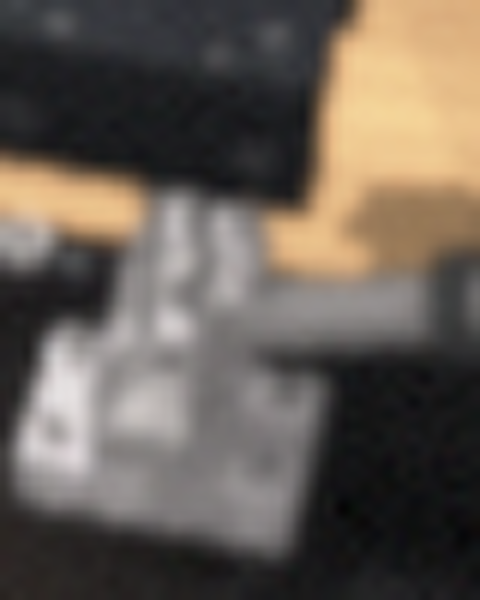

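```bash
python3 -m jog '[[[0.06,0,0.03,0,0,0,0],[0.12,0,0.03,0,0,0,0],[0.16,0,0.03,0,0,0,0],[0.2,0,0.03,0,0,0,0],[0.2,0,0.03,0,0,0,0]]]'
python3 -m jog '[[[0.02,0,0,0,0,0,0],[0.04,0,0,0,0,0,0]]]'
python3 -m jog '[[[0.02,0,0,0,0,0,0],[0.04,0,0,0,0,0,0]]]'
```

```text
clock: 14.35
eef_pos: [0.5992, 0.0526, 0.1556]
eef_rot: [1.487, 1.57, -0.175]
contact_force: [0.5, 0.2, -0.5]
opening: 0.0093
clock: 14.55
eef_pos: [0.5995, 0.0526, 0.154]
eef_rot: [1.587, 1.569, -0.075]
contact_force: [0.8, -0.4, -0.5]
opening: 0.0094
clock: 14.75
eef_pos: [0.5995, 0.0526, 0.1519]
eef_rot: [1.582, 1.569, -0.08]
contact_force: [-0.9, 0.6, -0.1]
opening: 0.0094
```

```bash
python3 -m jog '[[[0.02,0,0,0,0,0,0],[0.02,0,0,0,0,0,0]]]'
python3 -m jog '[[[0.02,0,0,0,0,0,0],[0.02,0,0,0,0,0,0]]]'
python3 -m jog '[[[0.02,0,0,0,0,0,0],[0.02,0,0,0,0,0,0]]]'
python3 -m jog '[[[0.02,0,0,0,0,0,0],[0.02,0,0,0,0,0,0]]]'
```

```text
clock: 14.95
eef_pos: [0.5994, 0.0525, 0.1509]
eef_rot: [1.522, 1.569, -0.14]
contact_force: [-0.1, -0.1, -0.4]
opening: 0.0092
clock: 15.15
eef_pos: [0.5994, 0.0526, 0.1499]
eef_rot: [1.548, 1.569, -0.114]
contact_force: [0.8, -1.1, 0.8]
opening: 0.0094
clock: 15.35
eef_pos: [0.5994, 0.0526, 0.1489]
eef_rot: [1.557, 1.569, -0.105]
contact_force: [-0.8, -0.7, 0.0]
opening: 0.0095
clock: 15.55
eef_pos: [0.5994, 0.0526, 0.1479]
eef_rot: [1.565, 1.569, -0.097]
contact_force: [0.0, 0.5, -0.7]
opening: 0.0096
```

```bash
python3 -m jog '[[[0.02,0,0,0,0,0,0],[0.02,0,0,0,0,0,0]]]'
python3 -m jog '[[[0.02,0,0,0,0,0,0],[0.02,0,0,0,0,0,0]]]'
python3 - <<'E'
from h import *
s=state();print(s["eef_pos"])
im=get_image("wrist")
c=im[150:230,220:300].astype(float);c=np.clip((c-20)/(230-20),0,1)**.7*255
cv2.imwrite("pics/w12.png",cv2.resize(c[:,:,::-1].astype(np.uint8),None,fx=7,fy=7,interpolation=cv2.INTER_CUBIC))
E
```

```text
clock: 15.75
eef_pos: [0.5994, 0.0526, 0.1469]
eef_rot: [1.554, 1.569, -0.108]
contact_force: [0.6, -0.1, -0.5]
opening: 0.0093
clock: 15.95
eef_pos: [0.5994, 0.0526, 0.1459]
eef_rot: [1.562, 1.569, -0.1]
contact_force: [-0.1, -0.0, -0.6]
opening: 0.0094
[0.59937824 0.05258197 0.14586928]
```

View pics/w12.png

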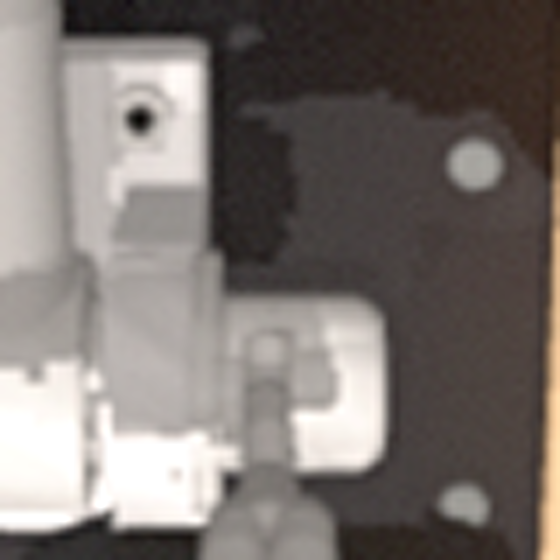

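```bash
python3 -m jog '[[[0,0,-0.01,0,0,0,0],[0,0,-0.02,0,0,0,0]]]'
python3 -m jog '[[[0,0,-0.01,0,0,0,0],[0,0,-0.02,0,0,0,0]]]'
python3 -m jog '[[[0,0,-0.01,0,0,0,0],[0,0,-0.02,0,0,0,0]]]'
```

```text
clock: 16.2
eef_pos: [0.5995, 0.0533, 0.146]
eef_rot: [1.358, 1.569, -0.305]
contact_force: [-0.1, 0.0, -0.8]
opening: 0.0095
clock: 16.4
eef_pos: [0.5996, 0.054, 0.146]
eef_rot: [1.14, 1.569, -0.522]
contact_force: [-0.7, -1.7, -2.2]
opening: 0.0094
clock: 16.6
eef_pos: [0.5996, 0.0548, 0.1459]
eef_rot: [0.972, 1.569, -0.691]
contact_force: [-0.0, -3.2, -0.3]
opening: 0.0092
```

```bash
python3 -m jog '[[[0,0,-0.01,0,0,0,0],[0,0,-0.02,0,0,0,0]]]'
python3 -m jog '[[[0,0,-0.01,0,0,0,0],[0,0,-0.02,0,0,0,0]]]'
```

```text
clock: 16.8
eef_pos: [0.5998, 0.0558, 0.146]
eef_rot: [1.018, 1.569, -0.645]
contact_force: [-0.1, -4.5, -0.2]
opening: 0.0097
clock: 17.0
eef_pos: [0.5999, 0.0571, 0.146]
eef_rot: [1.213, 1.569, -0.45]
contact_force: [0.2, -3.8, -0.9]
opening: 0.0097
```

```bash
python3 -m jog '[[[0,0,-0.01,0,0,0,0],[0.02,0,-0.02,0,0,0,0]]]'
python3 -m jog '[[[0.02,0,0,0,0,0,0],[0.02,0,0,0,0,0,0]]]'
python3 -m jog '[[[0.02,0,0,0,0,0,0],[0.02,0,0,0,0,0,0]]]'
python3 - <<'E'
from h import *
s=state();print(s["eef_pos"])
im=get_image("wrist")
c=im[150:230,220:300].astype(float);c=np.clip((c-20)/(230-20),0,1)**.7*255
cv2.imwrite("pics/w13.png",cv2.resize(c[:,:,::-1].astype(np.uint8),None,fx=7,fy=7,interpolation=cv2.INTER_CUBIC))
E
```

```text
clock: 17.2
eef_pos: [0.6001, 0.0584, 0.1452]
eef_rot: [1.484, 1.569, -0.178]
contact_force: [-0.9, -4.5, 0.8]
opening: 0.0095
clock: 17.4
eef_pos: [0.5999, 0.0582, 0.1437]
eef_rot: [1.207, 1.569, -0.455]
contact_force: [1.1, -4.4, -1.7]
opening: 0.0092
clock: 17.6
eef_pos: [0.6, 0.0586, 0.1428]
eef_rot: [1.597, 1.569, -0.065]
contact_force: [0.3, -3.6, -0.9]
opening: 0.0098
[0.59999196 0.05856052 0.14277014]
```

View pics/w13.png

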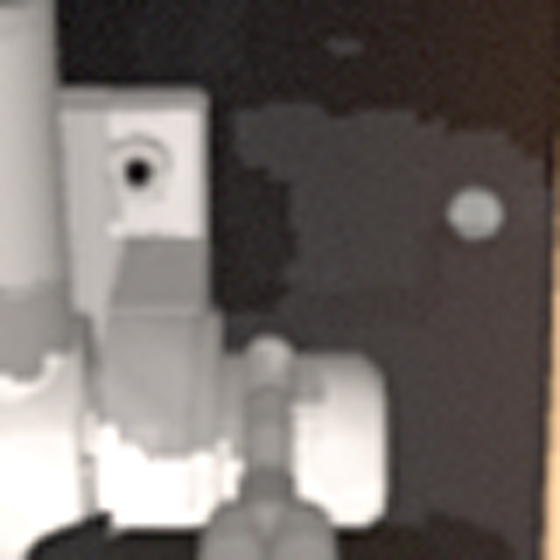

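```bash
python3 -m jog '[[[0.02,0,0,0,0,0,0],[0.04,0,0,0,0,0,0],[0.06,0,0,0,0,0,0]]]'
python3 -m jog '[[[0.02,0,0,0,0,0,0],[0.04,0,0,0,0,0,0],[0.06,0,0,0,0,0,0]]]'
```

```text
clock: 17.95
eef_pos: [0.6001, 0.059, 0.14]
eef_rot: [1.855, 1.569, 0.193]
contact_force: [-0.6, -3.3, 0.7]
opening: 0.0095
clock: 18.25
eef_pos: [0.6, 0.0589, 0.1369]
eef_rot: [1.789, 1.569, 0.128]
contact_force: [0.0, -3.0, 0.9]
opening: 0.0093
```

```bash
python3 -m jog '[[[0.02,0,0,0,0,0,0],[0.04,0,0.01,0,0,0,0]]]'
python3 -m jog '[[[0.02,0,0,0,0,0,0],[0.04,0,0,0,0,0,0]]]'
python3 -m jog '[[[0.02,0,0,0,0,0,0],[0.04,0,0,0,0,0,0]]]'
```

```text
clock: 18.45
eef_pos: [0.6001, 0.0587, 0.135]
eef_rot: [1.989, 1.569, 0.327]
contact_force: [-0.7, -1.5, 2.6]
opening: 0.0093
clock: 18.65
eef_pos: [0.6006, 0.059, 0.1337]
eef_rot: [2.014, 1.567, 0.352]
contact_force: [-0.9, -2.2, 6.2]
opening: 0.01
clock: 18.85
eef_pos: [0.601, 0.059, 0.1321]
eef_rot: [1.951, 1.566, 0.29]
contact_force: [-1.1, 0.3, 8.5]
opening: 0.0096
```

```bash
python3 -m jog '[[[0.02,0,0,0,0,0,0],[0.04,0,0,0,0,0,0]]]'
python3 -m jog '[[[0.02,0,0,0,0,0,0],[0.04,0,0,0,0,0,0]]]'
python3 - <<'E'
from h import *
plan([.600,.0588,.128],rot(-.092,1))
im=get_image("wrist")
c=im[150:240,210:310].astype(float);c=np.clip((c-20)/(230-20),0,1)**.7*255
cv2.imwrite("pics/w14.png",cv2.resize(c[:,:,::-1].astype(np.uint8),None,fx=7,fy=6,interpolation=cv2.INTER_CUBIC))
E
```

```text
clock: 19.05
eef_pos: [0.6012, 0.059, 0.1302]
eef_rot: [1.925, 1.566, 0.263]
contact_force: [-0.5, -0.7, 7.1]
opening: 0.0094
clock: 19.25
eef_pos: [0.6011, 0.059, 0.1279]
eef_rot: [1.93, 1.566, 0.269]
contact_force: [0.4, -1.4, 4.0]
opening: 0.0097
shift [-0.001 -0.022  0.006] rot [ 0.08 -0.09 -0.25] |rot| 0.3
```

View pics/w14.png

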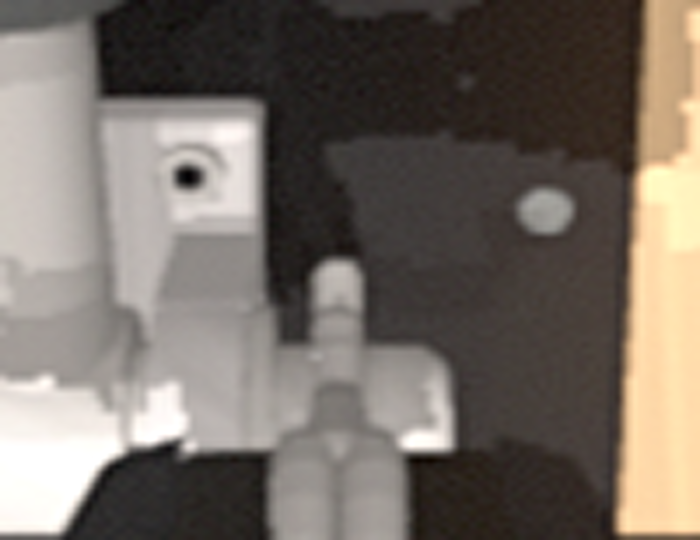

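```bash
python3 -m jog '[[[0.02,0,0,0,0,0,0],[0.04,-0.01,0,0,0,0,0],[0.06,-0.01,0,0,0,0,0]]]'
python3 -m jog '[[[0.02,0,0,0,0,0,0],[0.04,0,0,0,0,0,0],[0.06,0,0,0,0,0,0]]]'
python3 -m jog '[[[0.02,0,0,0,0,0,0],[0.04,0,0,0,0,0,0],[0.06,0,0,0,0,0,0]]]'
```

```text
clock: 19.6
eef_pos: [0.5998, 0.0589, 0.1238]
eef_rot: [1.982, 1.568, 0.321]
contact_force: [0.8, 0.5, 1.0]
opening: 0.0094
clock: 19.9
eef_pos: [0.5991, 0.0587, 0.1206]
eef_rot: [2.333, 1.57, 0.672]
contact_force: [1.1, 0.8, 0.4]
opening: 0.0096
clock: 20.2
eef_pos: [0.599, 0.0586, 0.1175]
eef_rot: [2.234, 1.57, 0.573]
contact_force: [0.2, 1.3, -2.1]
opening: 0.0095
```

```bash
python3 -m jog '[[[0.02,0,0,0,0,0,0],[0.04,0,0,0,0,0,0]]]'
python3 -m jog '[[[0.02,0,0,0,0,0,0],[0.04,0,0,0,0,0,0]]]'
python3 -m jog '[[[0,0,0,0,0,0,0],[0,0,0,0,0,0,0]]]'
```

```text
clock: 20.4
eef_pos: [0.5993, 0.0578, 0.1158]
eef_rot: [1.176, 1.57, -0.486]
contact_force: [-1.1, 0.9, -1.2]
opening: 0.0095
clock: 20.6
eef_pos: [0.5997, 0.0576, 0.1141]
eef_rot: [1.365, 1.569, -0.297]
contact_force: [-0.3, 0.4, 0.5]
opening: 0.0096
clock: 20.8
eef_pos: [0.5997, 0.0578, 0.1141]
eef_rot: [1.462, 1.569, -0.2]
contact_force: [1.2, 0.4, -0.2]
opening: 0.0099
```

```bash
python3 -m jog '[[[0.015,0,0,0,0,0,0],[0.015,0,0,0,0,0,0],[0.015,0,0,0,0,0,0]]]'
python3 -m jog '[[[0.015,0,0,0,0,0,0],[0.015,0,0,0,0,0,0],[0.015,0,0,0,0,0,0]]]'
python3 - <<'E'
from h import *
im=get_image("wrist")
c=im[130:260,190:330].astype(float);c=np.clip((c-10)/(230-10),0,1)**.7*255
cv2.imwrite("pics/w15.png",cv2.resize(c[:,:,::-1].astype(np.uint8),None,fx=5,fy=4.5,interpolation=cv2.INTER_CUBIC))
im=get_image("scene");crop(im,265,160,70,70,8,"s15.png")
E
```

```text
clock: 21.1
eef_pos: [0.5997, 0.0582, 0.1134]
eef_rot: [1.661, 1.569, -0.001]
contact_force: [0.1, 1.8, 0.0]
opening: 0.0099
clock: 21.4
eef_pos: [0.5997, 0.0586, 0.1125]
eef_rot: [1.864, 1.569, 0.202]
contact_force: [1.2, 2.0, 0.5]
opening: 0.0096
```

View pics/w15.png

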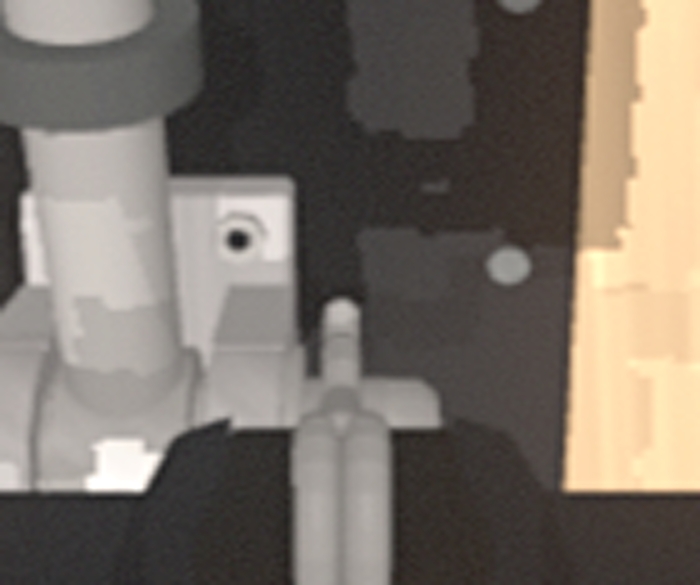

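View pics/s15.png

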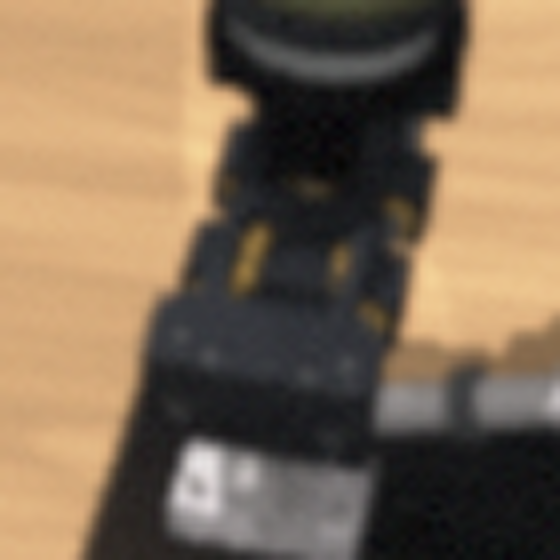

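```bash
python3 -m jog '[[[0,0,0,0,0,0,15],[0,0,0,0,0,0,20],[0,0,0,0,0,0,30],[0,0,0,0,0,0,40],[0,0,0,0,0,0,40]]]'
python3 - <<'E'
from h import *
s=state();print(s["eef_pos"],s["contact_force"])
im=get_image("wrist")
c=im[130:260,190:330].astype(float);c=np.clip((c-10)/(230-10),0,1)**.7*255
cv2.imwrite("pics/w16.png",cv2.resize(c[:,:,::-1].astype(np.uint8),None,fx=5,fy=4.5,interpolation=cv2.INTER_CUBIC))
E
```

```text
clock: 22.0
eef_pos: [0.5994, 0.0578, 0.1124]
eef_rot: [1.333, 1.569, -0.329]
contact_force: [0.6, 0.1, -0.8]
opening: 0.0348
[0.59942142 0.05778007 0.11242348] [ 0.61696172  0.0947004  -0.77401374]
```

View pics/w16.png

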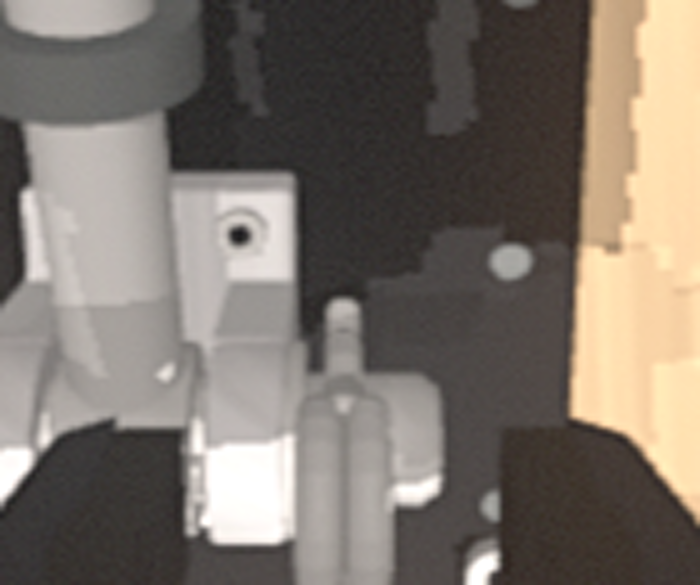

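Clip stays in place and the fingers are open. I'll retreat straight up and inspect.

```bash
python3 -m jog '[[[-0.1,0,0,0,0,0,45],[-0.3,0,0,0,0,0,45],[-0.6,0,0,0,0,0,45],[-1,0,0,0,0,0,45],[-1.4,0,0.1,0,0,0,45],[-1.8,0,0.3,0,0,0,45],[-2,0,0.6,0,0,0,45],[-2,0,0.8,0,0,0,45],[-2,0,0.8,0,0,0,45]]]'
python3 - <<'E'
from h import *
s=state();np.save("pics/w17s.npy",s,allow_pickle=True)
im=get_image("wrist");np.save("pics/w17.npy",im);crop(im,180,100,150,120,5,"w17.png")
im=get_image("scene");crop(im,155,140,190,110,4,"s17.png");crop(im,280,185,50,50,12,"s17b.png")
im=get_image("top");crop(im,190,140,170,100,4.5,"t17.png")
E
```

```text
clock: 22.95
eef_pos: [0.5952, 0.0153, 0.2124]
eef_rot: [0.642, 1.569, -1.023]
contact_force: [-0.6, 0.1, -0.8]
opening: 0.0396
```

View pics/w17.png

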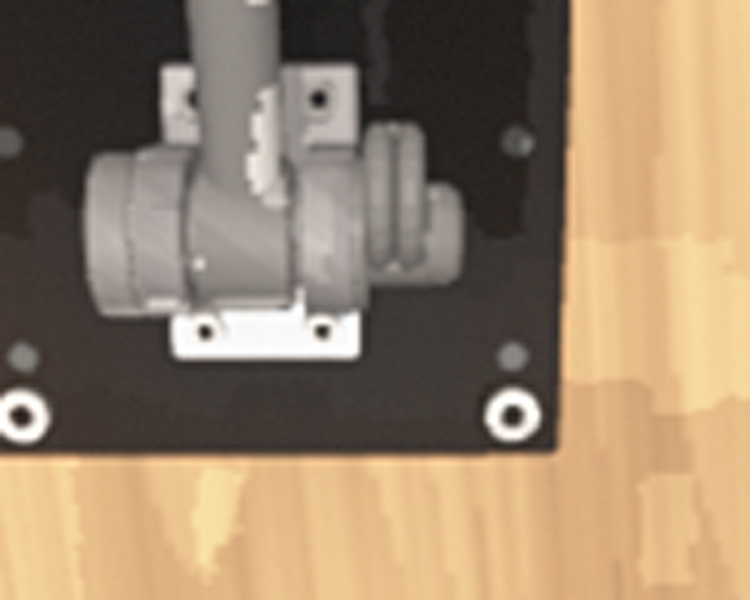

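View pics/s17.png

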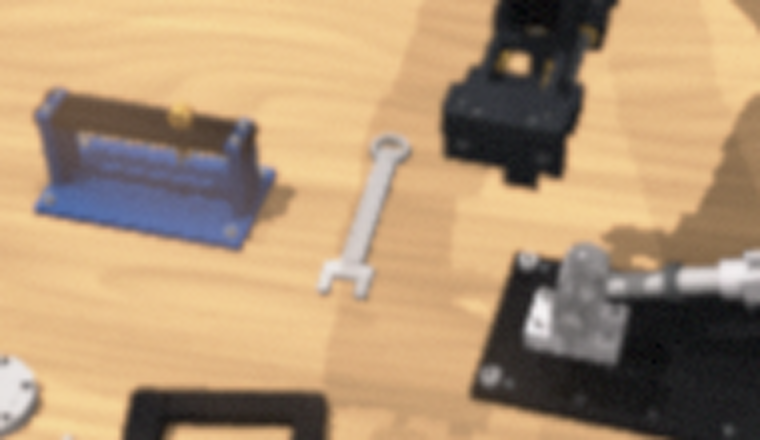

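View pics/s17b.png

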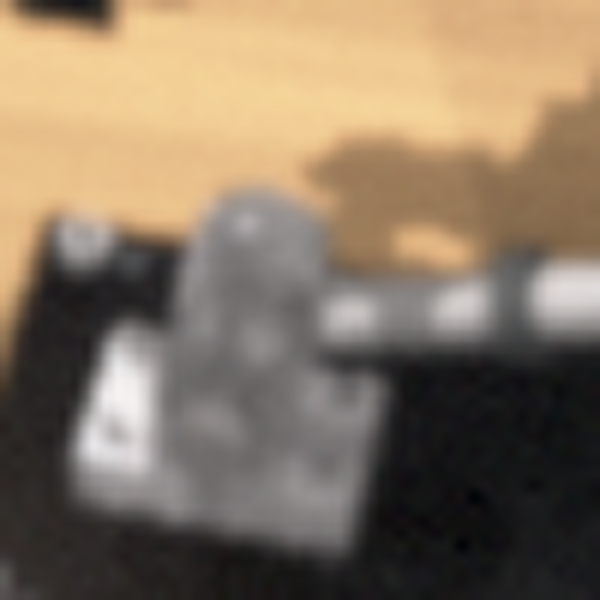

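Run:
```python
from h import *
s=np.load("pics/w17s.npy",allow_pickle=True).item();C=cam("wrist",s);b=np.array([.5995,.0521,.06]);yd=np.array([.092,.996,0]);t=np.linspace(0,2*np.pi,90)
for dy,dz in((0,0),(.002,0),(-.002,0),(0,.003),(0,-.003)):
  c=b+yd*(.0095+dy)+[0,0,.044+dz]
  q=np.array([proj("wrist",c+yd*.012*np.cos(a)+[0,0,.012*np.sin(a)],C) for a in t]);r=(q-np.array((180,100))+.5)*5
  print(dy,dz,np.round([r[:,0].mean(),r[:,1].min(),r[:,1].max()]))
# shaft end
e=b+.0128*np.array([.996,-.092,0]);print("end",np.round((proj("wrist",e,C)-np.array((180,100))+.5)*5),"headface",np.round((proj("wrist",b-.058*np.array([.996,-.092,0])+[0,0,.016],C)-np.array((180,100))+.5)*5))
```

```text
0 0 [397. 135. 283.]
0.002 0 [397. 122. 271.]
-0.002 0 [397. 147. 295.]
0 0.003 [398. 136. 286.]
0 -0.003 [397. 134. 280.]
end [462. 233.] headface [ 85. 245.]
```

```bash
python3 -m jog '[[[0,0,-0.4,0,0,0,45],[0,0,-0.8,0,0,0,45],[0,0,-1.2,0,0,0,45],[0,0,-1.5,0,0,0,45],[0,0,-1.5,0,0,0,45]]]'
python3 - <<'E'
from h import *
s=state();np.save("pics/w18s.npy",s,allow_pickle=True)
im=get_image("wrist");np.save("pics/w18.npy",im);crop(im,180,140,150,120,5,"w18.png")
C=cam("wrist",s);b=np.array([.5995,.0521,.06]);yd=np.array([.092,.996,0]);t=np.linspace(0,2*np.pi,90)
for dy,dz in((0,0),(.002,0),(.002,.003),(.002,-.003)):
  c=b+yd*(.0095+dy)+[0,0,.044+dz]
  q=np.array([proj("wrist",c+yd*.012*np.cos(a)+[0,0,.012*np.sin(a)],C) for a in t]);r=(q-np.array((180,140))+.5)*5
  print(dy,dz,np.round([r[:,0].mean(),r[:,1].min(),r[:,1].max()]))
q=np.array([proj("wrist",b+yd*.01*np.cos(a)+[0,0,.01*np.sin(a)],C) for a in t]);r=(q-np.array((180,140))+.5)*5
print("shaft",r[:,1].min(),r[:,1].max())
E
```

```text
clock: 23.6
eef_pos: [0.6022, 0.0968, 0.2117]
eef_rot: [2.904, 1.569, 1.247]
contact_force: [-0.7, -0.4, 0.3]
opening: 0.0399
0 0 [400. 401. 536.]
0.002 0 [400. 391. 526.]
0.002 0.003 [400. 397. 534.]
0.002 -0.003 [400. 385. 518.]
shaft 375.3364136212873 470.1769124175641
```

View pics/w18.png

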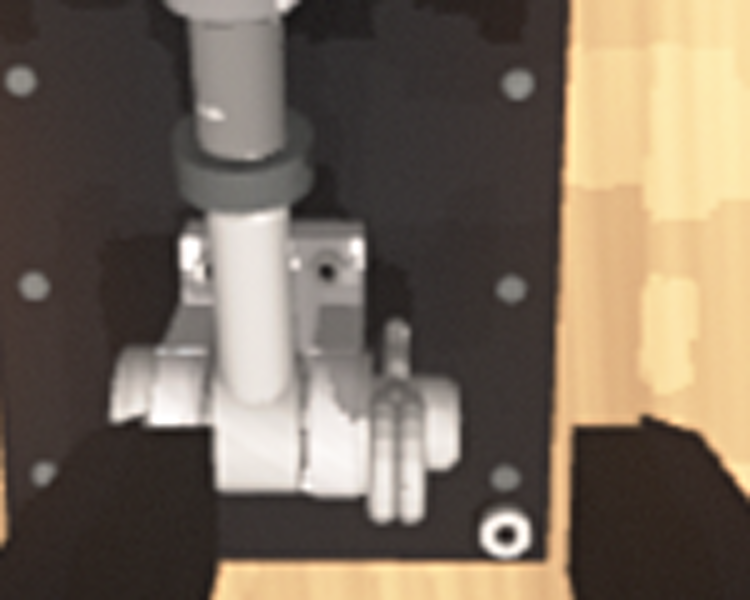

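```bash
python3 -c "
from cell import env
print(env.job_done())"
```

```text
the job is handed in; nothing more can be done
None
```

I handed the job in at about 23.6 s; there was no verdict. The pin is home and the large clip is on the shaft and released.

- **Pin:** I pushed the head with closed fingers at about 3 N until it stopped against the fork. The hand stalled there as the push rose to about 7 N. In the later pictures the head, shaft end and washer lie where the measured bore point predicts.
- **Hole and clip:** The hole leaned about 0.65 rad towards −y. The straight leg met no resistance from above. Dragging it about 6 mm towards +y turned the pin upright at about 4 N. The bent leg then rode over, peaking at about 8.5 N, and the force fell to zero as it snapped round.
- **Final check:** The clip stayed put when I opened the fingers. Two wrist views show it square across the shaft, with coil height and x position within about 1–1.5 mm of the seated pose.
- **Disagreement:** The coil appears about 2 mm to +y of where it should be. That is either a lean of about 0.05 rad or camera calibration error, and it is inside the 4 mm limit.
- **Rest of the bench:** The brass clip still hangs on the rail. The wrench looked undisturbed in the final view. I did not measure the other bystanders again, but the arm touched nothing near them, and it was touching nothing at hand-in.

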